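# Load the sensor dock and shut its swivel covers

## Task

Swivel both of the sensor dock's flat covers fully aside around their pivot screws, then put every sensor cartridge on the bench into the recess with the dot of its colour and press it down until it is flush with the deck. When all are flush, swivel both covers fully shut again over the recesses and let go; leave the other things on the bench where they are.

Things in the scene. Friction and masses are not known exactly. Their poses are not given: they have to be found in the camera images.
- cover_left (a joint): angle (rad) of the left flat swivel cover, over the red and yellow recesses: 0 = shut on its stop, lying from its pivot along the dock's -y; grows as it swings counter-clockwise seen from above, toward the dock's +x side, to a stop at 1.6 (fully aside). Friction pivot (0.08 N m): it stays where left. A cartridge more than 2.5 mm proud of the deck blocks it.
- cover_left_knob (a point): the left cover's black upright round knob, 16 mm diameter, 22 mm tall, standing on the cover 80 mm from the pivot; this point is the centre of its top face, 62.5 mm above the bench; moves with the cover
- cover_left_pivot (a point): point on the left cover's vertical pivot axis (at the dock's +y end) at the cover's upper face, 40.5 mm above the bench (screw head 3 mm higher). The aluminium cover is 4 mm thick, 50 mm wide, and reaches 25 mm behind and 109 mm ahead of the pivot; its underside is 2.5 mm above the deck.
- cover_right (a joint): angle (rad) of the right flat swivel cover, over the blue and green recesses: 0 = shut on its stop, lying from its pivot along the dock's +y; grows as it swings clockwise seen from above, toward the dock's +x side, to a stop at 1.6 (fully aside). Friction pivot (0.08 N m): it stays where left. A cartridge more than 2.5 mm proud of the deck blocks it.
- cover_right_knob (a point): the right cover's black upright round knob, 16 mm diameter, 22 mm tall, standing on the cover 80 mm from the pivot; this point is the centre of its top face, 62.5 mm above the bench; moves with the cover
- cover_right_pivot (a point): point on the right cover's vertical pivot axis (at the dock's -y end) at the cover's upper face, 40.5 mm above the bench (screw head 3 mm higher). The aluminium cover is 4 mm thick, 50 mm wide, and reaches 25 mm behind and 109 mm ahead of the pivot; its underside is 2.5 mm above the deck.
- dock: white sensor dock fixed to the bench, 90 mm (x) by 282 mm (y), flat deck 34 mm above the bench; origin at the centre of its underside, z up. Recesses along y at +57 (red), +19 (yellow), -19 (blue), -57 mm (green); cover pivots at x 0, y +111 and -111 mm. A coloured dot on the deck at x -34.5 mm beside each recess, visible even when the covers are shut.
- recess_red (a point): recess marked with the red dot: point at the centre of its mouth, level with the deck, 34 mm above the bench; axes as the dock's. Mouth 39 mm (x) by 27 mm (y), 1.5 mm clear of a cartridge all round, slightly bevelled; solid floor 22 mm below the deck, so a cartridge on the floor is flush.
- ejector_red (a joint): brass pad (26 x 15 mm) in the floor of the red recess, in m: 0 = raised 8 mm above the floor (at the start), 0.008 = fully down. A cartridge laid on the raised pad stands 8 mm proud; pushing it down takes 4 N (plus damping, 8 N per m/s), and it stays where left, no spring back.
- cartridge_red: loose grey sensor cartridge, red panel with two small steel discs on its top; a plain block 36 mm (x) by 24 mm (y) by 22 mm tall, 35 g; origin at the centre of its underside, z up; starts upright on the bench. Goes in its recess upright, x along the dock's x, either way round. May be absent.
- recess_yellow (a point): recess marked with the yellow dot: point at the centre of its mouth, level with the deck, 34 mm above the bench; axes as the dock's. Mouth 39 mm (x) by 27 mm (y), 1.5 mm clear of a cartridge all round, slightly bevelled; solid floor 22 mm below the deck, so a cartridge on the floor is flush.
- ejector_yellow (a joint): brass pad (26 x 15 mm) in the floor of the yellow recess, in m: 0 = raised 8 mm above the floor (at the start), 0.008 = fully down. A cartridge laid on the raised pad stands 8 mm proud; pushing it down takes 4 N (plus damping, 8 N per m/s), and it stays where left, no spring back.
- cartridge_yellow: loose grey sensor cartridge, yellow panel with two small steel discs on its top; a plain block 36 mm (x) by 24 mm (y) by 22 mm tall, 35 g; origin at the centre of its underside, z up; starts upright on the bench. Goes in its recess upright, x along the dock's x, either way round. May be absent.
- recess_blue (a point): recess marked with the blue dot: point at the centre of its mouth, level with the deck, 34 mm above the bench; axes as the dock's. Mouth 39 mm (x) by 27 mm (y), 1.5 mm clear of a cartridge all round, slightly bevelled; solid floor 22 mm below the deck, so a cartridge on the floor is flush.
- ejector_blue (a joint): brass pad (26 x 15 mm) in the floor of the blue recess, in m: 0 = raised 8 mm above the floor (at the start), 0.008 = fully down. A cartridge laid on the raised pad stands 8 mm proud; pushing it down takes 4 N (plus damping, 8 N per m/s), and it stays where left, no spring back.
- cartridge_blue: loose grey sensor cartridge, blue panel with two small steel discs on its top; a plain block 36 mm (x) by 24 mm (y) by 22 mm tall, 35 g; origin at the centre of its underside, z up; starts upright on the bench. Goes in its recess upright, x along the dock's x, either way round. May be absent.
- recess_green (a point): recess marked with the green dot: point at the centre of its mouth, level with the deck, 34 mm above the bench; axes as the dock's. Mouth 39 mm (x) by 27 mm (y), 1.5 mm clear of a cartridge all round, slightly bevelled; solid floor 22 mm below the deck, so a cartridge on the floor is flush.
- ejector_green (a joint): brass pad (26 x 15 mm) in the floor of the green recess, in m: 0 = raised 8 mm above the floor (at the start), 0.008 = fully down. A cartridge laid on the raised pad stands 8 mm proud; pushing it down takes 4 N (plus damping, 8 N per m/s), and it stays where left, no spring back.
- cartridge_green: loose grey sensor cartridge, green panel with two small steel discs on its top; a plain block 36 mm (x) by 24 mm (y) by 22 mm tall, 35 g; origin at the centre of its underside, z up; starts upright on the bench. Goes in its recess upright, x along the dock's x, either way round. May be absent.
- vial_1: capped vial, 25 mm diameter, 56 mm tall, standing; origin at the centre of its underside. Not part of the job: leave it where it is.
- vial_2: capped vial, 25 mm diameter, 56 mm tall, standing; origin at the centre of its underside. Not part of the job: leave it where it is.
- bench_timer: white bench timer, 72 x 66 x 21 mm; origin at the centre of its underside. Not part of the job: leave it where it is.
- tape_roll: roll of tan tape lying flat, 104 mm diameter, 25 mm high; origin at the centre of its underside. Not part of the job: leave it where it is.
- marker_1: blue and white marker pen lying, 135 mm long along y, 16 mm high; origin at the centre of its underside. Not part of the job: leave it where it is.

How it is judged:
By the outcome, as a careful person would: the job done as asked, in the order asked, and still so for the second after the job is handed in, with the robot touching nothing.
Of cartridge_red, cartridge_yellow, cartridge_blue, cartridge_green only 2 to 4 are there at a start; the rules pass over those that are not, and their reading is None.
At some moment in a run one of cartridge_red, cartridge_yellow, cartridge_blue, cartridge_green may be knocked a few centimetres aside while the robot is not near it.
Once in a run the grip may slacken for a moment while it holds something.
It also fails if it takes over 210 s, if anything falls off the work surface, if the arm or the gripper's body presses on something with over 40 N, if the wrist force passes 120 N, or if a joint passes its speed limit or range.

## Robot

A 7-joint arm with a two-finger parallel gripper is mounted at the origin on a cart in front of the work surface, level with it; the furniture and walls round the work are solid. World frame = base frame: x ahead of the robot, y to its left, z up, the work surface at z = 0. Lengths are in mm, angles in rad, forces in N, time in s.
With the tool pointing down it reaches from about 400 to 875 mm from the base axis. Payload 4.4 kg.
Tool frame: the origin (TCP) lies at the very end of the fingers, on their centre line; the grasp point (between the pads) lies 19 mm behind it (ctrl.grip_depth is the distance from the TCP to the grasp point, in mm); z points along the fingers, x is the direction in which the jaws open and shut, and the axes are right-handed (so a half turn about z gives the same grasp; the last joint's range is limited). The gripper opens to 85 mm and grips with 20 to 120 N. Pads are 22 mm wide; open, the fingers measure 114 mm over their backs; the gripper's body (76 mm by 85 mm) begins 54 mm behind the grasp point. The pads swing forward as they close: fully open they stand 13 mm farther back than shut.
Start: joints at [-1.408, 0.628, 0.038, 1.517, -0.027, 0.996, -0.02], TCP at [147.399, 633.081, 210.313] pointing down, gripper open.
Joint ranges: [-3.06, 3.06], [-0.37, 2.12], [-1.25, 1.32], [0.18, 2.47], [-1.1, 4.24], [0.23, 1.98], [-2.94, 2.94]. Speed limits (rad/s): [2.57, 2.57, 3.14, 3.14, 3.14, 3.14, 3.14].

## Interface

Orientations are given as [roll, pitch, yaw] about the fixed x, y, z axes, in that order (R = Rz(yaw) Ry(pitch) Rx(roll)).
In Python, from cell import ctrl gives the robot as it stands.
- The arm moves only by the shell command python3 -m creep 'ROWS'. ROWS is JSON, a list of rows, each an object with "hand": the opening, from 0 (shut) to 1 (fully open); "travel": the shift along the tool's x, y, z in cm, a list of three; "angular": the turn, a rotation vector about the tool's x, y, z in degrees, a list of three. In form: [{"hand": hand, "travel": [tx, ty, tz], "angular": [rx, ry, rz]}, ...]. A call has 1 to 20 rows; each row is the pose to reach, as a shift and turn from the pose measured when the call began, along the tool's axes at that moment; what a row does not reach only later rows make up. A row lasts 1/10 s, in which the tool goes at most 50 mm and 8.59 degrees, less where a joint would pass 70% of its speed; a pose out of reach is approached as far as the arm can. A call with a gripper value outside its range is refused whole. The fingers move at their own pace and stop on an object; the grip force is fixed at half the most. Time passes only in rows, so rows that repeat a pose let the fingers close. It gives the time, the measured TCP pose, the force and the opening at its end, in the units of the state.
- ctrl.read_state(): the state, without advancing time (a new reading comes with each control period).
- ctrl.get_image(name): name is "scene" or "top" or "wrist"; returns a dict with "frame" (400x640x3 uint8, red, green, blue), "fx", "fy", "cx", "cy" (pixels), "D" ([k1, k2, p1, p2, k3] as OpenCV has them; the pictures are not rectified), "origin" and "orientation" of the camera in the world. Camera axes: x right, y down, z forward; pixel columns grow to the right and rows downward; lengths in mm; the calibration is good to about 2 mm. A picture is of the moment at which its call begins. There is no depth.
- ctrl.finish_job(): hands the job in, once; it reports no verdict.
Trained networks look in the newest picture that a camera, given by its name, has taken for a name from the list of things; names that differ only in an ending like _2 or _b are one class to them, and where a whole thing is asked for, a point or a joint stands for the part that bears it (a point fixed in the world has none). Each returns a list of dicts, best first, with "confidence" (0 to 1); they miss things now and then, are a little off and sometimes report something else, mostly with a low value. They report only what shows in the picture. A call takes as long as a camera call.
- ctrl.regions_of(camera, thing): "region" (400x640 bool, what is visible of it).
- ctrl.spot_point(camera, thing): "at" ([x, y, z] in mm, in world coordinates, good to about 4 mm: a listed point, or the origin of a listed thing).
The state is a dict: "clock": time; "qpos": joint angles; "qd": joint speeds; "tau": joint torques, N m; "eef_pos": TCP position; "tool_rot": TCP orientation; "force": force on the tool from outside, world axes, zero at the start; "torque": the same for the moment, N m; "width": finger opening in mm.
Only numpy, scipy, OpenCV 4.12 (cv2) and the standard library are available. Lean on these libraries where they do the work, as an engineer would, in place of code of your own. Each camera call takes 0.05 s, during which the arm holds its last target. There are 200 camera calls.

## Working session

There is one attempt and no reset: what is moved stays moved. The work goes in short steps, Python scripts to look and compute and a shell command to move; the robot and the scene stay as the last step left them, time stands still between calls to the robot, and variables do not carry over. Pictures are saved under pics/ and viewed, about 12 in all and at most 16, crops included, and the job is handed in when it is done.

```bash
mkdir -p pics; ls; python3 - <<'E'
from cell import ctrl
import cv2
print(ctrl.read_state())
for n in ["scene","top"]:
    d=ctrl.get_image(n); cv2.imwrite(f"pics/{n}0.png",d["frame"][:,:,::-1])
    print(n,{k:v for k,v in d.items() if k!="frame"})
    for t in ["dock","cover_left_knob","cover_right_knob","cover_left_pivot","cover_right_pivot","recess_red","recess_green","cartridge_red","cartridge_yellow","cartridge_blue","cartridge_green","vial_1","bench_timer","tape_roll","marker_1"]:
        print(t,[(round(r["confidence"],2),[round(float(v)) for v in r["at"]]) for r in ctrl.spot_point(n,t)][:3])
E
```

```text
pics
{'clock': 0.0, 'qpos': array([-1.40781396,  0.62936027,  0.03843642,  1.51836376, -0.02700408,
        0.99628498, -0.01996637]), 'qd': array([ 1.54969172e-03, -1.88379151e-04,  2.30706889e-04,  8.87410866e-05,
        1.31831579e-03,  2.30154455e-03,  4.14738757e-04]), 'tau': array([ 1.92234529e-04, -5.63405836e+01,  1.22603294e+00, -1.93442094e+01,
        1.08843483e-02,  1.08884485e-02,  2.43237008e-05]), 'eef_pos': array([147.23281684, 632.42801211, 209.38120849]), 'tool_rot': array([3.14157372e+00, 1.89844683e-03, 1.34204992e+00]), 'force': array([ 0.94131235, -0.5397135 ,  0.35410557]), 'torque': array([ 0.0073942 , -0.05166081,  0.04907379]), 'width': 85.76008465641675}
scene {'fx': 439.90400249114276, 'fy': 439.90400249114276, 'cx': 319.40735821776525, 'cy': 200.9355743786116, 'D': array([-0.06917554,  0.        ,  0.        ,  0.        ,  0.        ]), 'origin': array([  59.53490665, -659.57960398,  840.08767589]), 'orientation': array([-2.37298126, -0.01563407, -0.67019331])}
dock [(0.83, [459, 70, -3])]
cover_left_knob [(0.85, [466, 102, 60])]
cover_right_knob [(0.6
[... 1034 characters left out ...]
7, 8, 33])]
cover_left_knob []
cover_right_knob [(0.92, [471, 39, 63])]
cover_left_pivot [(0.96, [456, 178, 39])]
cover_right_pivot [(0.7, [515, -254, 1]), (0.62, [334, -286, -2])]
recess_red [(0.61, [456, 126, 35]), (0.28, [525, -382, -2])]
recess_green [(0.82, [471, 8, 32])]
cartridge_red [(0.55, [518, -258, 0]), (0.38, [435, -359, 2])]
cartridge_yellow [(0.47, [405, -199, 3])]
cartridge_blue [(0.69, [405, -199, 4]), (0.61, [434, -358, 2])]
cartridge_green [(0.71, [529, -384, -1]), (0.57, [710, -238, 0])]
vial_1 [(0.61, [678, -363, -1]), (0.52, [642, -312, 1])]
bench_timer [(0.65, [710, -239, 2])]
tape_roll [(0.67, [651, -141, -1]), (0.44, [677, -362, -1])]
marker_1 [(0.7, [335, -284, 1])]
```

View pics/scene0.png

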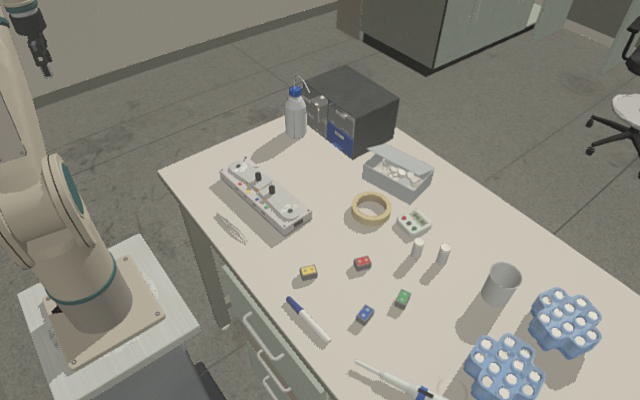

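View pics/top0.png

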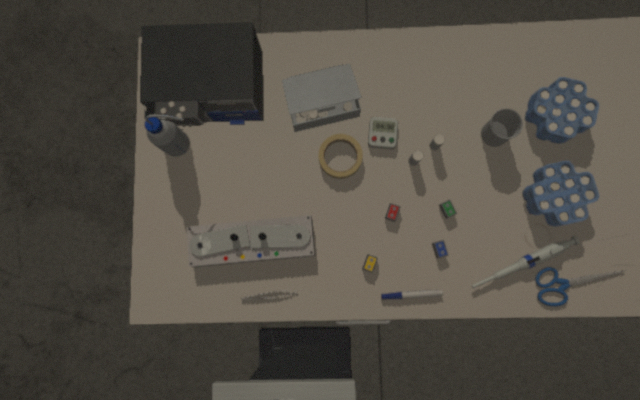

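All four cartridges are visible. In the top view they are red (393,212), green (448,208), blue (440,249) and yellow (370,263). The dock is at about (252,243), with both covers shut. Next I'll refine positions from colour blobs.

```bash
cat > h.py <<'E'
from cell import ctrl
import numpy as np, cv2
from scipy.spatial.transform import Rotation as R
HSV={"red":[((0,110,60),(9,255,255)),((172,110,60),(180,255,255))],"yellow":[((18,110,60),(34,255,255))],
     "blue":[((105,90,40),(128,255,255))],"green":[((45,70,30),(85,255,255))]}
def cam(d):
    return np.array([[d["fx"],0,d["cx"]],[0,d["fy"],d["cy"]],[0,0,1]]),np.array(d["D"]),R.from_euler("xyz",d["orientation"]),np.array(d["origin"])
def to_plane(d,px,z):
    K,D,Rc,o=cam(d)
    n=cv2.undistortPoints(np.float64(px).reshape(-1,1,2),K,D).reshape(-1,2)
    v=Rc.apply(np.c_[n,np.ones(len(n))]); return o+v*((z-o[2])/v[:,2])[:,None]
def project(d,P):
    K,D,Rc,o=cam(d); Ri=Rc.inv()
    return cv2.projectPoints(np.float64(P).reshape(-1,1,3),Ri.as_rotvec(),-Ri.apply(o),K,D)[0].reshape(-1,2)
def blobs(d,c,amin=6):
    h=cv2.cvtColor(d["frame"],cv2.COLOR_RGB2HSV)
    m=sum(cv2.inRange(h,a,b) for a,b in HSV[c])
    m=cv2.morphologyEx(m,cv2.MORPH_CLOSE,np.ones((3,3),np.uint8))
    n,l,s,ce=cv2.connectedComponentsWithStats(m)
    return [(s[i,4],ce[i],l==i) for i in range(1,n) if s[i,4]>=amin]
def carts(name,z=22,zdot=None):
    "centre, yaw (long axis), size of coloured blobs projected on plane z"
    d=ctrl.get_image(name); out={}
    for c in HSV:
        for a,ce,m in blobs(d,c,10):
            ys,xs=np.nonzero(m); P=to_plane(d,np.c_[xs,ys],z)[:,:2]
            r=cv2.minAreaRect(P.astype(np.float32)); b=cv2.boxPoints(r)
            e=max((b[1]-b[0],b[2]-b[1]),key=np.linalg.norm)
            out.setdefault(c,[]).append((int(a),np.round(r[0],1),round(float(np.degrees(np.arctan2(e[1],e[0]))%180),1),np.round(sorted(r[1]),0),np.round(ce)))
    return d,out
def go(pos,yaw=None):
    "travel (cm) and turn (deg) in tool axes to world TCP pos, tool pointing down, jaw axis yaw (deg; mod 180)"
    s=ctrl.read_state(); T=R.from_euler("xyz",s["tool_rot"])
    t=T.inv().apply(np.array(pos)-s["eef_pos"])/10
    y0=np.degrees(s["tool_rot"][2]); y=y0 if yaw is None else y0+((yaw-y0+90)%180-90)
    r=(T.inv()*R.from_euler("xyz",[np.pi,0,np.radians(y)])).as_rotvec(degrees=True)
    print("pos",np.round(s["eef_pos"],1),"yaw",round(y0,1),"-> travel",np.round(t,2),"ang",np.round(r,1))
E
python3 - <<'E'
from h import *
for n in ["top","scene"]:
    d,o=carts(n)
    for c,v in o.items():
        for b in v: print(n,c,*b)
    for c in HSV:
        for b in blobs(d,c,3): print("  dot?",c,b[0],np.round(to_plane(d,[b[1]],34)[0,:2],1))
print(ctrl.read_state()["clock"])
E
```

```text
top red 14 [ 693.  -218.3] 134.0 [7. 8.] [374. 138.]
top red 99 [ 520.9 -254.4] 159.5 [18. 30.] [393. 212.]
top red 15 [424.7 126.1] 0.4 [7. 9.] [225. 258.]
top yellow 18 [427.7  88. ] 134.1 [8. 9.] [242. 256.]
top yellow 122 [ 406.5 -198.6] 157.4 [19. 31.] [370. 263.]
top blue 20 [763.9  60.4] 88.2 [ 7. 14.] [254. 112.]
top blue 207 [753.8 123. ] 82.9 [25. 91.] [227. 118.]
top blue 204 [741.7 298. ] 61.8 [35. 40.] [153. 125.]
top blue 77 [ 435.1 -356.6] 15.0 [17. 28.] [441. 249.]
top blue 29 [ 412.4 -545.6] 41.3 [ 9. 13.] [528. 257.]
top blue 13 [ 397.6 -552.3] 132.6 [6. 9.] [532. 264.]
top blue 388 [ 348.9 -592.4] 1.2 [68. 79.] [553. 287.]
top blue 75 [ 335.6 -242.5] 89.0 [ 9. 40.] [392. 295.]
top green 10 [ 688.7 -257.8] 177.6 [5. 7.] [391. 140.]
top green 88 [ 525.4 -379.8] 22.9 [18. 30.] [449. 208.]
top green 13 [432.8  12.1] 133.9 [6. 8.] [276. 253.]
  dot? red 14 [ 689.7 -216.8]
  dot? red 99 [ 518.8 -252.5]
  dot? red 15 [424.6 123.4]
  dot? yellow 18 [427.3  86.1]
  dot? yellow 122 [ 406.4 -197.5]
  dot? blue 8 [762.4  93.2]
  dot? blue 20 [760.2  57.9]
  dot? blue 207 [749.
[... 1263 characters left out ...]
  dot? yellow 3 [447.1  75.4]
  dot? yellow 77 [ 402.7 -207.8]
  dot? blue 111 [807.9 399.5]
  dot? blue 388 [757.6 105.4]
  dot? blue 5 [431.   47.4]
  dot? blue 62 [ 327.1 -257.8]
  dot? blue 77 [ 429.4 -363.7]
  dot? blue 5 [ 664.9 -605.7]
  dot? blue 7 [ 661.4 -620.6]
  dot? blue 17 [ 655.5 -642.3]
  dot? blue 33 [ 677.7 -677.4]
  dot? blue 12 [ 497.1 -584.8]
  dot? blue 20 [ 408.2 -548.3]
  dot? blue 48 [ 392.6 -553.9]
  dot? blue 13 [ 471.3 -618.7]
  dot? green 7 [ 178.3 1819.5]
  dot? green 5 [ 67.8 454.6]
  dot? green 19 [ 64.7 378.1]
  dot? green 8 [433.1   9.4]
  dot? green 6 [ 678.6 -266.9]
  dot? green 4 [ 7.8 20.6]
  dot? green 72 [ 518.8 -386.1]
  dot? green 4 [-29.5  20.6]
1.7
```

```bash
python3 -c "
from h import *
go([463,69,300],4.2)"
```

```text
pos [147.4 633.1 210.3] yaw 76.9 -> travel [-47.78  43.53  -8.97] ang [-0.   0.  72.7]
```

```bash
python3 -m creep '[{"hand":0.4,"travel":[-11,4,-3],"angular":[0,0,14]},{"hand":0.4,"travel":[-20,12,-6],"angular":[0,0,30]},{"hand":0.4,"travel":[-30,24,-9],"angular":[0,0,45]},{"hand":0.4,"travel":[-40,36,-9],"angular":[0,0,60]},{"hand":0.4,"travel":[-47.8,43.5,-9],"angular":[0,0,72.7]},{"hand":0.4,"travel":[-47.8,43.5,-9],"angular":[0,0,72.7]},{"hand":0.4,"travel":[-47.8,43.5,-9],"angular":[0,0,72.7]},{"hand":0.4,"travel":[-47.8,43.5,-9],"angular":[0,0,72.7]},{"hand":0.4,"travel":[-47.8,43.5,-9],"angular":[0,0,72.7]},{"hand":0.4,"travel":[-47.8,43.5,-9],"angular":[0,0,72.7]},{"hand":0.4,"travel":[-47.8,43.5,-9],"angular":[0,0,72.7]},{"hand":0.4,"travel":[-47.8,43.5,-9],"angular":[0,0,72.7]},{"hand":0.4,"travel":[-47.8,43.5,-9],"angular":[0,0,72.7]},{"hand":0.4,"travel":[-47.8,43.5,-9],"angular":[0,0,72.7]},{"hand":0.4,"travel":[-47.8,43.5,-9],"angular":[0,0,72.7]},{"hand":0.4,"travel":[-47.8,43.5,-9],"angular":[0,0,72.7]},{"hand":0.4,"travel":[-47.8,43.5,-9],"angular":[0,0,72.7]}]'
python3 - <<'E'
from h import *
d=ctrl.get_image("wrist"); cv2.imwrite("pics/w1.png",d["frame"][:,:,::-1])
print({k:v for k,v in d.items() if k!="frame"}, ctrl.read_state()["qpos"])
for c in HSV:
    for b in blobs(d,c,20): print(c,b[0],np.round(b[1]),np.round(to_plane(d,[b[1]],34)[0,:2],1))
for t in ["cover_left_knob","cover_right_knob","cover_left_pivot","cover_right_pivot"]:
    print(t,[(round(r["confidence"],2),np.round(r["at"],1)) for r in ctrl.spot_point("wrist",t)][:3])
E
```

```text
clock: 3.4
eef_pos: [461.6, 70.8, 300.0]
tool_rot: [-3.141, 0.001, 0.076]
force: [-1.0, 0.5, -0.7]
width: 34.3
{'fx': 329.1606616577382, 'fy': 329.1606616577382, 'cx': 320.5065489268874, 'cy': 201.11734278154157, 'D': array([-0.04329014,  0.        ,  0.        ,  0.        ,  0.        ]), 'origin': array([456.13399649, 148.23949992, 463.56033456]), 'orientation': array([2.82875185e+00, 1.25066785e-03, 7.64563149e-02])} [-0.63955889  0.29388326  0.56298089  1.88767514 -0.18423836  1.01206623
  0.07899133]
red 42 [294. 115.] [424.2 121.7]
red 129 [341. 352.] [ 518.9 -244.9]
yellow 37 [295. 145.] [427.   83.8]
yellow 35 [280. 323.] [ 418.4 -194.9]
blue 988 [604.  11.] [788.7 276.6]
blue 2815 [543. 151.] [756.6 101.9]
blue 32 [296. 174.] [429.9  45.8]
green 31 [296. 201.] [432.    7.8]
cover_left_knob [(0.74, array([470.2, 102.6,  65.5]))]
cover_right_knob [(0.59, array([473.4,  40. ,  64.8])), (0.46, array([457. , 124.5,  34.1]))]
cover_left_pivot [(0.87, array([453.7, 183.1,  41.9]))]
cover_right_pivot [(0.7, array([470.7, -42.1,  37.9])), (0.28, array([461.8,  70.6,   2.5])), (0.26, array([ 407.3, -199.7,    3.2]))]
```

View pics/w1.png

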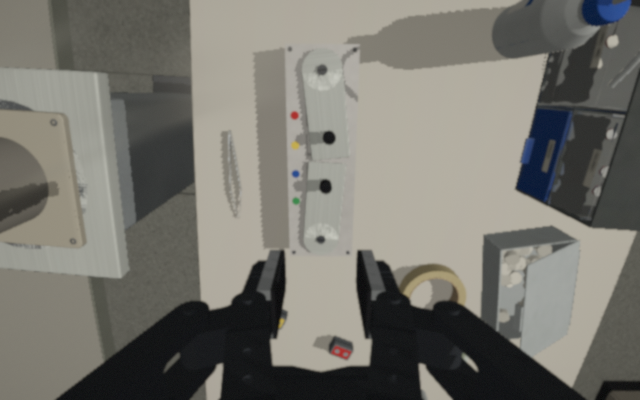

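The dots are at x≈295, y 115–201. The left knob is at (328,137) and the right at (325,186), and both covers look slightly ajar. Pivots are at (321,69) and (320,240).

```bash
python3 - <<'E'
from h import *
d=ctrl.get_image("wrist")
print(np.round(to_plane(d,[(328.5,136),(325,185)],62.5),1), np.round(to_plane(d,[(321,70),(320,239)],43),1))
k=np.where(cv2.cvtColor(d["frame"],cv2.COLOR_RGB2GRAY)<35,255,0).astype(np.uint8)
n,l,s,c=cv2.connectedComponentsWithStats(k)
for i in range(1,n):
    if 30<s[i,4]<600 and 280<c[i][0]<360: print(s[i],c[i])
# circular path rows for left knob cage, tool yaw follows
E
```

```text
[[469.8 100.6  62.5]
 [470.4  39.3  62.5]] [[455.1 175.9  43. ]
 [470.3 -44.3  43. ]]
[323 131  10  11  80] [327.85   136.2125]
[320 180  10  11  84] [324.21428571 184.9047619 ]
```

```bash
python3 -c "
from h import *
go([469.5,101.5,110],10.4)"
```

```text
pos [462.4  69.5 300.3] yaw 4.3 -> travel [ 0.95 -3.14 19.03] ang [-0.   0.  -6.1]
```

```bash
python3 - <<'E'
from h import *
# rows relative to start pose (tool yaw 10.4 at knob): overshoot commanded
P=np.array([455.3,178.5]); 
def pos(f): f=np.radians(f); return P+80*np.array([np.sin(f),-np.cos(f)])
y0=10.4; Rt=R.from_euler("xyz",[np.pi,0,np.radians(y0)])
for f in np.linspace(10.4,104,15): 
    dlt=np.r_[pos(f)-pos(y0),0]; print(round(f,1),np.round(Rt.inv().apply(dlt)/10,2),round(-(f-y0),1))
E
```

```text
10.4 [0. 0. 0.] -0.0
17.1 [ 0.93 -0.05 -0.  ] -6.7
23.8 [ 1.85 -0.22 -0.  ] -13.4
30.5 [ 2.74 -0.49 -0.  ] -20.1
37.1 [ 3.6  -0.86 -0.  ] -26.7
43.8 [ 4.41 -1.32 -0.  ] -33.4
50.5 [ 5.15 -1.88 -0.  ] -40.1
57.2 [ 5.83 -2.52 -0.  ] -46.8
63.9 [ 6.43 -3.24 -0.  ] -53.5
70.6 [ 6.94 -4.02 -0.  ] -60.2
77.3 [ 7.36 -4.86 -0.  ] -66.9
83.9 [ 7.67 -5.73 -0.  ] -73.5
90.6 [ 7.88 -6.64 -0.  ] -80.2
97.3 [ 7.99 -7.57 -0.  ] -86.9
104.0 [ 7.98 -8.5  -0.  ] -93.6
```

```bash
python3 -m creep '[{"hand":0.36,"travel":[0.95,-3.1,5],"angular":[0,0,-6]},{"hand":0.36,"travel":[0.95,-3.14,9],"angular":[0,0,-6]},{"hand":0.36,"travel":[0.95,-3.14,14],"angular":[0,0,-6]},{"hand":0.36,"travel":[0.95,-3.14,18],"angular":[0,0,-6]},{"hand":0.36,"travel":[0.95,-3.14,21],"angular":[0,0,-6]},{"hand":0.36,"travel":[0.95,-3.14,23],"angular":[0,0,-6]},{"hand":0.36,"travel":[0.95,-3.14,23],"angular":[0,0,-6]},{"hand":0.36,"travel":[0.95,-3.14,23],"angular":[0,0,-6]},{"hand":0.36,"travel":[0.95,-3.14,23],"angular":[0,0,-6]},{"hand":0.36,"travel":[0.95,-3.14,24.4],"angular":[0,0,-6]},{"hand":0.36,"travel":[0.95,-3.14,25.4],"angular":[0,0,-6]},{"hand":0.36,"travel":[0.95,-3.14,25.4],"angular":[0,0,-6]},{"hand":0.36,"travel":[0.95,-3.14,25.4],"angular":[0,0,-6]}]'
```

```text
clock: 5.0
eef_pos: [469.7, 101.6, 46.7]
tool_rot: [-3.141, -0.0, 0.179]
force: [-0.5, 0.8, 0.1]
width: 31.0
```

Caged with no contact force. Now I'll swing the left cover.

```bash
python3 -m creep '[{"hand":0.36,"travel":[0.9,-0.05,0],"angular":[0,0,-6.5]},{"hand":0.36,"travel":[1.85,-0.22,0],"angular":[0,0,-13.4]},{"hand":0.36,"travel":[2.74,-0.49,0],"angular":[0,0,-20.1]},{"hand":0.36,"travel":[3.6,-0.86,0],"angular":[0,0,-26.7]},{"hand":0.36,"travel":[4.41,-1.32,0],"angular":[0,0,-33.4]},{"hand":0.36,"travel":[5.15,-1.88,0],"angular":[0,0,-40]},{"hand":0.36,"travel":[5.83,-2.52,0],"angular":[0,0,-46.8]},{"hand":0.36,"travel":[6.43,-3.24,0],"angular":[0,0,-53.5]},{"hand":0.36,"travel":[6.94,-4.02,0],"angular":[0,0,-60.2]},{"hand":0.36,"travel":[7.36,-4.86,0],"angular":[0,0,-66.9]},{"hand":0.36,"travel":[7.67,-5.73,0],"angular":[0,0,-73.5]},{"hand":0.36,"travel":[7.88,-6.64,0],"angular":[0,0,-80.2]},{"hand":0.36,"travel":[7.95,-7.2,0],"angular":[0,0,-84]},{"hand":0.36,"travel":[7.98,-7.57,0],"angular":[0,0,-86.9]},{"hand":0.36,"travel":[7.98,-7.9,0],"angular":[0,0,-88]},{"hand":0.36,"travel":[7.98,-7.9,0],"angular":[0,0,-88]}]'
```

```text
clock: 6.6
eef_pos: [534.2, 193.8, 47.0]
tool_rot: [3.141, -0.0, 1.715]
force: [0.3, 0.1, 0.1]
width: 30.5
```

```bash
python3 - <<'E'
from h import *
d=ctrl.get_image("top"); cv2.imwrite("pics/t2.png",cv2.resize(d["frame"][180:320,150:370,::-1],None,fx=3.5,fy=3.5))
s=ctrl.read_state(); print(s["force"],s["eef_pos"])
E
```

```text
[ 0.07843251 -0.21055249 -0.15269805] [534.1409945  193.44004519  46.88036711]
```

View pics/t2.png

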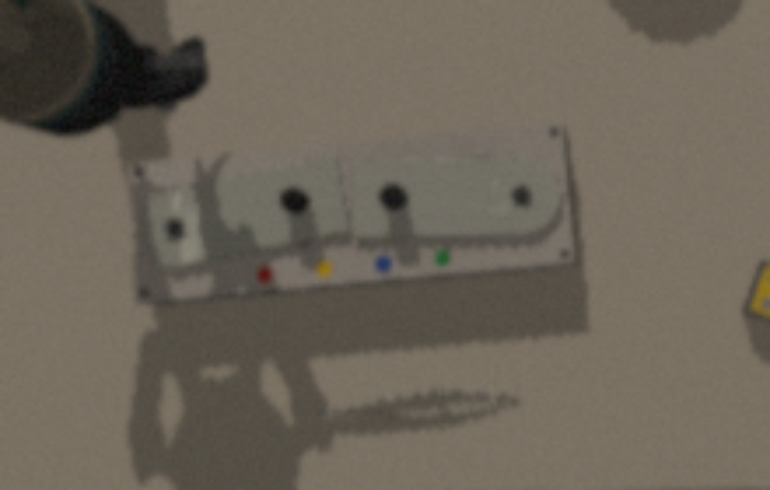

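The left cover has not moved: its knob is still at crop (295,200). The cage missed it, so I'll check the geometry.

```bash
python3 - <<'E'
from h import *
d=ctrl.get_image("top")
print("knobs top", np.round(to_plane(d,[(234.3,237.1),(150+393/3.5,180+196/3.5)],62.5),1))
print("pivots", np.round(to_plane(d,[(150+175/3.5,180+229/3.5),(150+521/3.5,180+196/3.5)],43.5),1))
for n in ["top","scene","wrist"]:
  for t in ["cover_left_knob","cover_left_pivot"]:
    if n!="top": ctrl.get_image(n)
    print(n,t,[(round(r["confidence"],2),np.round(r["at"],1)) for r in ctrl.spot_point(n,t)][:3])
d=ctrl.get_image("scene"); cv2.imwrite("pics/s3.png",cv2.resize(d["frame"][120:250,170:370,::-1],None,fx=4,fy=4))
E
```

```text
knobs top [[468.5  97.9  62.5]
 [469.4  36.5  62.5]]
pivots [[453.2 178.5  43.5]
 [468.9 -42.2  43.5]]
top cover_left_knob []
top cover_left_pivot [(0.71, array([452.8, 180.9,  39.6])), (0.33, array([ 708.5, -238.8,    1. ])), (0.2, array([ 677.4, -363.7,   -1.8]))]
scene cover_left_knob [(0.62, array([467.9, 101.3,  59.5]))]
scene cover_left_pivot [(0.75, array([453.4, 179.5,  41.5])), (0.28, array([ 4.093e+02, -1.999e+02, -4.000e-01]))]
wrist cover_left_knob [(0.69, array([471.4, 102.8,  63.5]))]
wrist cover_left_pivot [(0.93, array([453.2, 181.6,  38. ]))]
```

View pics/s3.png

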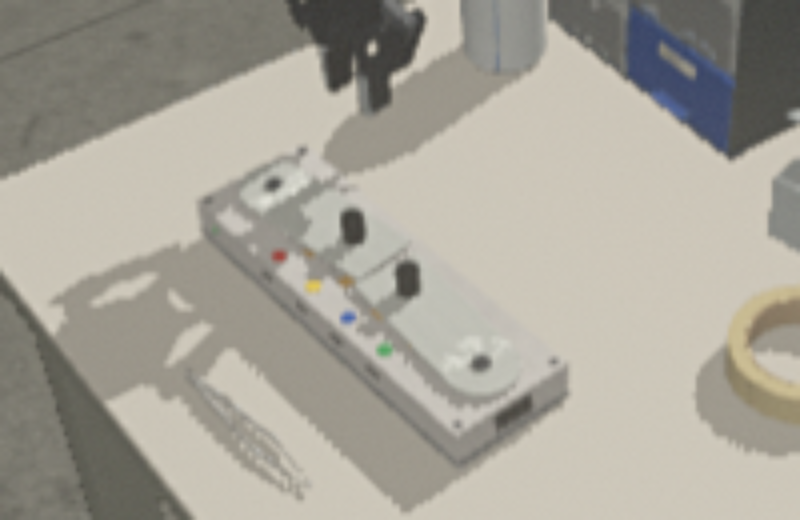

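```bash
python3 - <<'E'
from h import *
d=ctrl.get_image("scene"); s=ctrl.read_state(); p=s["eef_pos"]; print(p,s["width"])
for dy in (-15,0,15):
  for z in (47,60,80): print(dy,z,np.round((project(d,[p+[0,dy,z-p[2]]])[0]-[170,120])*4))
print(s["tool_rot"])
E
```

```text
[534.16870694 193.50572746  46.71031144] 30.6110754026983
-15 47 [368. 132.]
-15 60 [366. 117.]
-15 80 [364.  95.]
0 47 [356. 121.]
0 60 [355. 106.]
0 80 [352.  84.]
15 47 [345. 110.]
15 60 [343.  96.]
15 80 [341.  73.]
[ 3.14133213e+00 -2.34193660e-04  1.71495328e+00]
```

```bash
python3 -m creep '[{"hand":0,"travel":[0,-1,0],"angular":[0,0,0]},{"hand":0,"travel":[0,-1.5,0],"angular":[0,0,0]},{"hand":0,"travel":[0,-1.5,0],"angular":[0,0,0]},{"hand":0,"travel":[0,-1.5,0],"angular":[0,0,0]},{"hand":0,"travel":[0,-1.5,0],"angular":[0,0,0]},{"hand":0,"travel":[0,-1.5,0],"angular":[0,0,0]}]'; python3 - <<'E'
from h import *
d=ctrl.get_image("scene"); cv2.imwrite("pics/s4.png",cv2.resize(d["frame"][120:250,170:370,::-1],None,fx=4,fy=4))
s=ctrl.read_state(); p=s["eef_pos"]; print(p,s["width"])
for z in (47,60,80): print(z,np.round((project(d,[p+[0,0,z-p[2]]])[0]-[170,120])*4))
E
```

```text
clock: 7.9
eef_pos: [519.6, 191.4, 46.8]
tool_rot: [3.141, -0.0, 1.715]
force: [0.3, 0.1, 0.3]
width: -0.1
[519.56086816 191.39653977  46.71620193] 0.2940098253107304
47 [340. 131.]
60 [339. 116.]
80 [336.  93.]
```

View pics/s4.png

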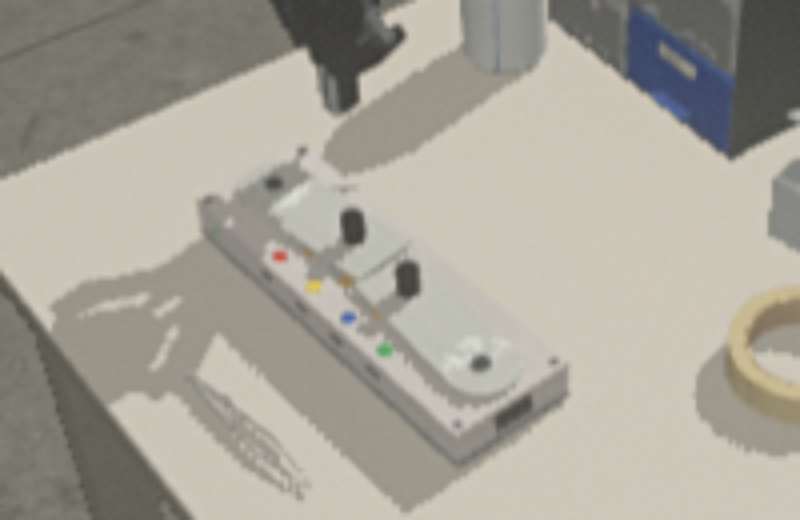

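```bash
python3 -c "
from cell import ctrl; print(ctrl.grip_depth)"; python3 -m creep '[{"hand":0,"travel":[0,2,0],"angular":[0,0,0]},{"hand":0,"travel":[0,4,0],"angular":[0,0,0]},{"hand":0,"travel":[0,4,2],"angular":[0,0,0]},{"hand":0,"travel":[0,4,3.8],"angular":[0,0,0]},{"hand":0,"travel":[0,4,4.4],"angular":[0,0,0]},{"hand":0,"travel":[0,4,4.5],"angular":[0,0,0]},{"hand":0,"travel":[0,4,4.5],"angular":[0,0,0]}]'; python3 -c "
from h import *
d=ctrl.get_image('scene'); cv2.imwrite('pics/s5.png',cv2.resize(d['frame'][100:200,200:330,::-1],None,fx=5,fy=5))
p=ctrl.read_state()['eef_pos'];print(p,(project(d,[p,p+[0,0,16]])-[200,100])*5)"
```

```text
18.700000000000003
clock: 8.65
eef_pos: [559.4, 197.3, 2.1]
tool_rot: [3.141, -0.0, 1.715]
force: [0.3, -1.2, 1.2]
width: -0.1
[559.64803988 197.39604948   2.4273627 ] [[334.4884879  290.06280329]
 [332.5863164  268.95693308]]
```

View pics/s5.png

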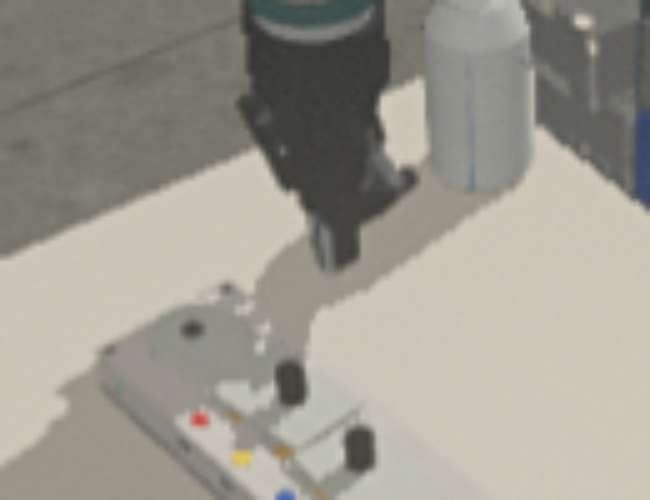

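```bash
python3 -m creep '[{"hand":0,"travel":[0,0,0.5],"angular":[0,0,0]},{"hand":0,"travel":[0,0,1],"angular":[0,0,0]},{"hand":0,"travel":[0,0,1.2],"angular":[0,0,0]},{"hand":0,"travel":[0,0,1.2],"angular":[0,0,0]}]'; python3 -m creep '[{"hand":0,"travel":[0,0,0.2],"angular":[0,0,0]},{"hand":0,"travel":[0,0,0.3],"angular":[0,0,0]},{"hand":0,"travel":[0,0,0.3],"angular":[0,0,0]}]';python3 -m creep '[{"hand":0,"travel":[0,0,0.2],"angular":[0,0,0]},{"hand":0,"travel":[0,0,0.3],"angular":[0,0,0]},{"hand":0,"travel":[0,0,0.3],"angular":[0,0,0]}]'
```

```text
clock: 9.1
eef_pos: [559.4, 197.3, -10.0]
tool_rot: [3.141, -0.0, 1.715]
force: [-0.6, 0.1, 0.3]
width: -0.0
clock: 9.4
eef_pos: [559.3, 197.2, -13.1]
tool_rot: [3.141, -0.0, 1.715]
force: [0.1, 0.4, 0.3]
width: 0.3
clock: 9.7
eef_pos: [559.1, 197.2, -16.3]
tool_rot: [3.141, -0.0, 1.715]
force: [-0.2, 0.0, 0.5]
width: -0.1
```

```bash
for i in 1 2 3 4; do python3 -m creep '[{"hand":0,"travel":[0,0,0.1],"angular":[0,0,0]},{"hand":0,"travel":[0,0,0.1],"angular":[0,0,0]}]' | grep -E "eef|force"; done
```

```text
eef_pos: [559.1, 197.2, -17.4]
force: [-0.8, 0.3, 0.3]
eef_pos: [558.9, 197.1, -18.5]
force: [0.5, -0.2, 0.2]
eef_pos: [558.9, 197.1, -19.7]
force: [0.5, 0.6, -0.3]
eef_pos: [558.8, 197.1, -20.8]
force: [-0.2, 0.5, 0.5]
```

```bash
for i in 1 2 3 4; do python3 -m creep '[{"hand":0,"travel":[0,0,0.1],"angular":[0,0,0]},{"hand":0,"travel":[0,0,0.1],"angular":[0,0,0]}]' | grep -E "eef|force"; done; python3 -c "
from h import *
d=ctrl.get_image('scene'); cv2.imwrite('pics/s6.png',cv2.resize(d['frame'][100:200,200:330,::-1],None,fx=5,fy=5))
p=ctrl.read_state()['eef_pos'];print(p,(project(d,[p,p+[0,0,16],p+[0,0,24]])-[200,100])*5)"
```

```text
eef_pos: [558.8, 197.1, -20.9]
force: [-2.0, 0.8, 8.4]
eef_pos: [558.9, 197.1, -20.9]
force: [-1.4, -0.4, 8.6]
eef_pos: [558.9, 197.1, -20.9]
force: [-2.3, -0.2, 8.8]
eef_pos: [558.9, 197.1, -20.9]
force: [-2.4, -1.1, 9.2]
[558.87436204 197.09311889 -20.86726325] [[336.39765986 320.93214014]
 [334.53092336 300.35547401]
 [333.58642279 289.93177147]]
```

View pics/s6.png

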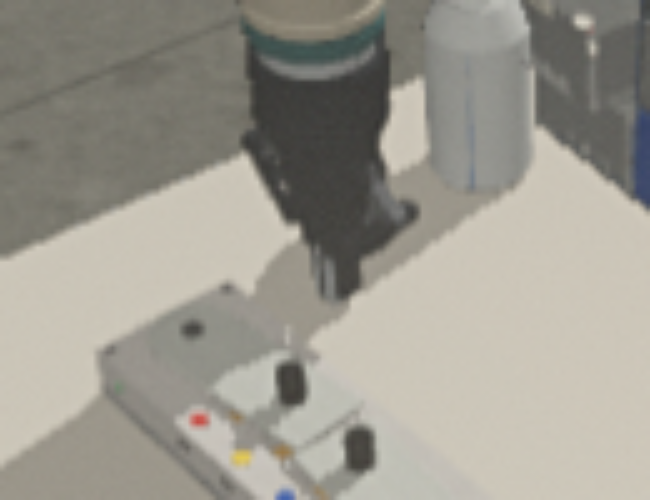

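The fingertips really end about 21 mm behind the reported TCP (contact at reported z = −20.9). I'll carry that offset in the helper and retry the knob.

```bash
sed -i 's|t=T.inv().apply(np.array(pos)-s\["eef_pos"\])/10|t=T.inv().apply(np.array(pos)-[0,0,20.9]-s["eef_pos"])/10  # pos[2] = true closed-fingertip height|' h.py; python3 -c "
from h import *
go([469,100.5,95],10.4);go([469,100.5,45],10.4)"
```

```text
pos [558.9 197.1 -20.9] yaw 98.2 -> travel [ -8.27 -10.28  -9.5 ] ang [ 0.  -0.  87.8]
pos [558.9 197.1 -20.9] yaw 98.2 -> travel [ -8.27 -10.28  -4.5 ] ang [ 0.  -0.  87.8]
```

```bash
python3 -m creep '[{"hand":0.36,"travel":[0,0,-5],"angular":[0,0,8]},{"hand":0.36,"travel":[0,0,-9.5],"angular":[0,0,16]},{"hand":0.36,"travel":[-2,-3,-9.5],"angular":[0,0,24]},{"hand":0.36,"travel":[-5,-6,-9.5],"angular":[0,0,40]},{"hand":0.36,"travel":[-8.27,-10.28,-9.5],"angular":[0,0,60]},{"hand":0.36,"travel":[-8.27,-10.28,-9.5],"angular":[0,0,87.8]},{"hand":0.36,"travel":[-8.27,-10.28,-9.5],"angular":[0,0,87.8]},{"hand":0.36,"travel":[-8.27,-10.28,-9.5],"angular":[0,0,87.8]},{"hand":0.36,"travel":[-8.27,-10.28,-9.5],"angular":[0,0,87.8]},{"hand":0.36,"travel":[-8.27,-10.28,-9.5],"angular":[0,0,87.8]},{"hand":0.36,"travel":[-8.27,-10.28,-9.5],"angular":[0,0,87.8]},{"hand":0.36,"travel":[-8.27,-10.28,-9.5],"angular":[0,0,87.8]},{"hand":0.36,"travel":[-8.27,-10.28,-9],"angular":[0,0,87.8]},{"hand":0.36,"travel":[-8.27,-10.28,-7],"angular":[0,0,87.8]},{"hand":0.36,"travel":[-8.27,-10.28,-5.5],"angular":[0,0,87.8]},{"hand":0.36,"travel":[-8.27,-10.28,-4.5],"angular":[0,0,87.8]},{"hand":0.36,"travel":[-8.27,-10.28,-4.5],"angular":[0,0,87.8]}]'
```

```text
clock: 13.05
eef_pos: [468.1, 100.2, 22.9]
tool_rot: [-3.142, 0.002, 0.183]
force: [-0.3, 0.3, 0.8]
width: 30.6
```

```bash
python3 -m creep '[{"hand":0.36,"travel":[0.9,-0.05,0],"angular":[0,0,-6.5]},{"hand":0.36,"travel":[1.85,-0.22,0],"angular":[0,0,-13.4]},{"hand":0.36,"travel":[2.74,-0.49,0],"angular":[0,0,-20.1]},{"hand":0.36,"travel":[3.6,-0.86,0],"angular":[0,0,-26.7]},{"hand":0.36,"travel":[4.41,-1.32,0],"angular":[0,0,-33.4]},{"hand":0.36,"travel":[5.15,-1.88,0],"angular":[0,0,-40]},{"hand":0.36,"travel":[5.83,-2.52,0],"angular":[0,0,-46.8]},{"hand":0.36,"travel":[6.43,-3.24,0],"angular":[0,0,-53.5]},{"hand":0.36,"travel":[6.94,-4.02,0],"angular":[0,0,-60.2]},{"hand":0.36,"travel":[7.36,-4.86,0],"angular":[0,0,-66.9]},{"hand":0.36,"travel":[7.67,-5.73,0],"angular":[0,0,-73.5]},{"hand":0.36,"travel":[7.88,-6.64,0],"angular":[0,0,-80.2]},{"hand":0.36,"travel":[7.95,-7.2,0],"angular":[0,0,-84]},{"hand":0.36,"travel":[7.98,-7.57,0],"angular":[0,0,-86.9]},{"hand":0.36,"travel":[7.98,-7.9,0],"angular":[0,0,-88]},{"hand":0.36,"travel":[7.98,-7.9,0],"angular":[0,0,-88]}]'; python3 - <<'E'
from h import *
for n in ["top","scene","wrist"]:
  d=ctrl.get_image(n)
  for t in ["cover_left_knob","cover_left_pivot"]:
    print(n,t,[(round(r["confidence"],2),np.round(r["at"],1)) for r in ctrl.spot_point(n,t)][:2])
E
```

```text
clock: 14.65
eef_pos: [532.4, 192.7, 23.1]
tool_rot: [-3.14, -0.0, 1.719]
force: [0.4, 0.1, -0.3]
width: 30.7
top cover_left_knob [(0.78, array([538.6, 187.8,  58. ])), (0.32, array([ 405. , -198.6,    2.7]))]
top cover_left_pivot [(0.65, array([454.6, 179.9,  40. ])), (0.58, array([467.1, -41.9,  42.2]))]
scene cover_left_knob [(0.67, array([531.3, 186.3,  62.4])), (0.33, array([461.7,  67.9,  -2.7]))]
scene cover_left_pivot [(0.73, array([453.5, 177.9,  38.6])), (0.68, array([ 5.264e+02, -3.818e+02, -4.000e-01]))]
wrist cover_left_knob [(0.85, array([539.4, 189. ,  62.6]))]
wrist cover_left_pivot [(0.96, array([453.2, 183.1,  42.3]))]
```

```bash
for i in 1 2; do python3 -m creep '[{"hand":0.36,"travel":[0.2,0,0],"angular":[0,0,0]},{"hand":0.36,"travel":[0.3,0,0],"angular":[0,0,0]},{"hand":0.36,"travel":[0.3,0,0],"angular":[0,0,0]}]' | grep -E "eef|force"; done
```

```text
eef_pos: [532.0, 194.3, 22.7]
force: [1.5, -4.7, 0.2]
eef_pos: [532.0, 194.4, 22.6]
force: [1.7, -6.5, 0.1]
```

```bash
python3 - <<'E'
from h import *
go([470,38.5,95],0)
for f in np.linspace(0,94,15)[1:]:
    r=np.radians(f); print(round(f,1), np.round([8*np.sin(r),8*(1-np.cos(r))],2))  # tool yaw0: x=+x world, tool y=-y world
E
```

```text
pos [532.  194.4  22.6] yaw 98.3 -> travel [-14.55  -8.4   -5.05] ang [ -0.3   0.1 -81.7]
6.7 [0.94 0.05]
13.4 [1.86 0.22]
20.1 [2.75 0.49]
26.9 [3.61 0.86]
33.6 [4.42 1.33]
40.3 [5.17 1.9 ]
47.0 [5.85 2.54]
53.7 [6.45 3.27]
60.4 [6.96 4.05]
67.1 [7.37 4.89]
73.9 [7.68 5.78]
80.6 [7.89 6.69]
87.3 [7.99 7.62]
94.0 [7.98 8.56]
```

```bash
python3 -m creep '[{"hand":0.36,"travel":[-0.3,0,0],"angular":[0,0,0]},{"hand":0.36,"travel":[-0.5,0,-5],"angular":[0,0,0]},{"hand":0.36,"travel":[-2,-1,-6],"angular":[0,0,8]},{"hand":0.36,"travel":[-5,-3,-6],"angular":[0,0,20]},{"hand":0.36,"travel":[-9,-6,-6],"angular":[0,0,40]},{"hand":0.36,"travel":[-13,-8,-6],"angular":[0,0,60]},{"hand":0.36,"travel":[-14.55,-8.4,-6],"angular":[0,0,98.3]},{"hand":0.36,"travel":[-14.55,-8.4,-6],"angular":[0,0,98.3]},{"hand":0.36,"travel":[-14.55,-8.4,-6],"angular":[0,0,98.3]},{"hand":0.36,"travel":[-14.55,-8.4,-6],"angular":[0,0,98.3]},{"hand":0.36,"travel":[-14.55,-8.4,-6],"angular":[0,0,98.3]},{"hand":0.36,"travel":[-14.55,-8.4,-6],"angular":[0,0,98.3]},{"hand":0.36,"travel":[-14.55,-8.4,-6],"angular":[0,0,98.3]},{"hand":0.36,"travel":[-14.55,-8.4,-6],"angular":[0,0,98.3]},{"hand":0.36,"travel":[-14.55,-8.4,-4],"angular":[0,0,98.3]},{"hand":0.36,"travel":[-14.55,-8.4,-2],"angular":[0,0,98.3]},{"hand":0.36,"travel":[-14.55,-8.4,0],"angular":[0,0,98.3]},{"hand":0.36,"travel":[-14.55,-8.4,0],"angular":[0,0,98.3]}]'; python3 -m creep '[{"hand":0.36,"travel":[0.94,0.05,0],"angular":[0,0,6.7]},{"hand":0.36,"travel":[1.86,0.22,0],"angular":[0,0,13.4]},{"hand":0.36,"travel":[2.75,0.49,0],"angular":[0,0,20.1]},{"hand":0.36,"travel":[3.61,0.86,0],"angular":[0,0,26.9]},{"hand":0.36,"travel":[4.42,1.33,0],"angular":[0,0,33.6]},{"hand":0.36,"travel":[5.17,1.9,0],"angular":[0,0,40.3]},{"hand":0.36,"travel":[5.85,2.54,0],"angular":[0,0,47]},{"hand":0.36,"travel":[6.45,3.27,0],"angular":[0,0,53.7]},{"hand":0.36,"travel":[6.96,4.05,0],"angular":[0,0,60.4]},{"hand":0.36,"travel":[7.37,4.89,0],"angular":[0,0,67.1]},{"hand":0.36,"travel":[7.68,5.78,0],"angular":[0,0,73.9]},{"hand":0.36,"travel":[7.89,6.69,0],"angular":[0,0,80.6]},{"hand":0.36,"travel":[7.99,7.62,0],"angular":[0,0,87.3]},{"hand":0.36,"travel":[7.99,7.9,0],"angular":[0,0,88]},{"hand":0.36,"travel":[7.99,7.9,0],"angular":[0,0,88]}]'; for i in 1 2 3; do python3 -m creep '[{"hand":0.36,"travel":[0.2,0,0],"angular":[0,0,0]},{"hand":0.36,"travel":[0.3,0,0],"angular":[0,0,0]},{"hand":0.36,"travel":[0.3,0,0],"angular":[0,0,0]}]' | grep -E "eef|force"; done
```

```text
clock: 17.5
eef_pos: [468.3, 39.3, 21.8]
tool_rot: [3.138, 0.006, 0.001]
force: [-0.6, 0.1, -0.4]
width: 31.1
clock: 19.0
eef_pos: [548.6, -39.2, 22.2]
tool_rot: [3.136, -0.003, -1.532]
force: [-0.3, -0.3, -0.2]
width: 30.8
eef_pos: [548.7, -41.8, 22.4]
force: [0.9, 1.5, 1.0]
eef_pos: [548.9, -45.1, 22.4]
force: [0.5, 0.6, 0.1]
eef_pos: [549.0, -46.9, 22.3]
force: [0.3, 4.8, 0.9]
```

```bash
python3 -c "
from h import *
go([407,-199.5,160],-22); print(ctrl.read_state()['qpos'])"
```

```text
pos [549.  -46.9  22.3] yaw -87.7 -> travel [ 14.7   14.86 -11.59] ang [  0.3   0.1 -65.7]
[-0.38458481  0.89323465  0.68662095  1.94239123 -0.92589785  0.66410527
 -0.62969132]
```

```bash
python3 -m creep '[{"hand":0.36,"travel":[-0.3,0,0],"angular":[0.3,0.1,0]},{"hand":0.4,"travel":[-0.5,0,-5],"angular":[0.3,0.1,0]},{"hand":0.5,"travel":[0,0,-9],"angular":[0.3,0.1,-8]},{"hand":0.6,"travel":[4,4,-11.6],"angular":[0.3,0.1,-16]},{"hand":0.7,"travel":[8,8,-11.6],"angular":[0.3,0.1,-24]},{"hand":0.7,"travel":[12,12,-11.6],"angular":[0.3,0.1,-40]},{"hand":0.7,"travel":[14.7,14.86,-11.6],"angular":[0.3,0.1,-65.7]},{"hand":0.7,"travel":[14.7,14.86,-11.6],"angular":[0.3,0.1,-65.7]},{"hand":0.7,"travel":[14.7,14.86,-11.6],"angular":[0.3,0.1,-65.7]},{"hand":0.7,"travel":[14.7,14.86,-11.6],"angular":[0.3,0.1,-65.7]},{"hand":0.7,"travel":[14.7,14.86,-11.6],"angular":[0.3,0.1,-65.7]},{"hand":0.7,"travel":[14.7,14.86,-11.6],"angular":[0.3,0.1,-65.7]},{"hand":0.7,"travel":[14.7,14.86,-11.6],"angular":[0.3,0.1,-65.7]}]'; python3 - <<'E'
from h import *
d,o=carts("wrist"); cv2.imwrite("pics/w7.png",d["frame"][:,:,::-1])
for c,v in o.items():
    for b in v:
        if b[0]>40: print(c,*b)
d=ctrl.get_image("top"); cv2.imwrite("pics/t7.png",cv2.resize(d["frame"][180:310,170:480,::-1],None,fx=2.5,fy=2.5))
E
```

```text
clock: 21.2
eef_pos: [406.8, -199.8, 139.1]
tool_rot: [3.141, 0.001, -0.387]
force: [1.0, -0.3, 0.2]
width: 59.8
red 48 [ 687.6 -219.8] 83.2 [4. 9.] [637.  88.]
red 474 [ 548.6 -295.8] 157.7 [18. 30.] [500. 224.]
yellow 545 [ 406.5 -201.2] 157.9 [17. 30.] [320. 188.]
blue 536 [ 338.6 -242.5] 91.4 [14. 45.] [270. 254.]
green 47 [ 683.2 -258.6] 84.1 [ 4. 10.] [637. 133.]
green 288 [ 527.1 -382.1] 24.9 [20. 28.] [497. 302.]
```

View pics/w7.png

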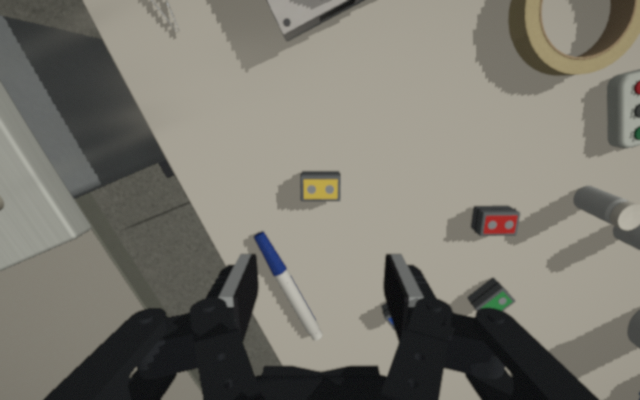

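View pics/t7.png

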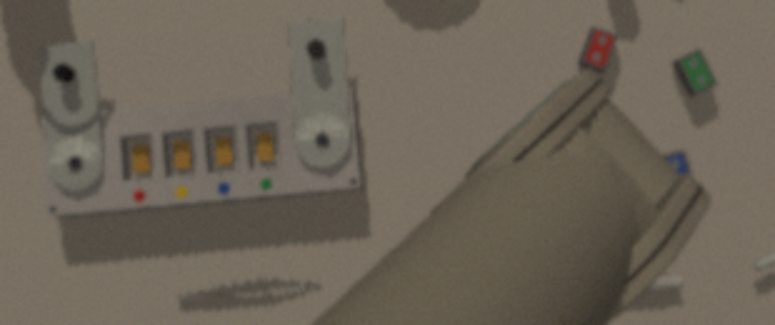

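Both covers are fully aside, exposing the brass pads (crop ~(140,158)…(264,146)). Red has been knocked, from (521,−255) to about (549,−296). I'll take yellow first.

```bash
python3 -c "
from h import *
go([406.5,-201,8],-22.1)"
```

```text
pos [ 407.  -199.6  139.1] yaw -22.1 -> travel [ 0.02  0.15 15.2 ] ang [0. 0. 0.]
```

```bash
python3 -m creep '[{"hand":0.65,"travel":[0,0.15,5],"angular":[0,0,0]},{"hand":0.65,"travel":[0,0.15,10],"angular":[0,0,0]},{"hand":0.65,"travel":[0,0.15,13.5],"angular":[0,0,0]},{"hand":0.65,"travel":[0,0.15,15.2],"angular":[0,0,0]},{"hand":0.65,"travel":[0,0.15,15.2],"angular":[0,0,0]},{"hand":0.3,"travel":[0,0.15,15.2],"angular":[0,0,0]},{"hand":0.3,"travel":[0,0.15,15.2],"angular":[0,0,0]},{"hand":0.2,"travel":[0,0.15,15.2],"angular":[0,0,0]},{"hand":0.2,"travel":[0,0.15,15.2],"angular":[0,0,0]},{"hand":0.2,"travel":[0,0.15,15.2],"angular":[0,0,0]}]'; python3 -c "
from h import *
go([467.6-20,88,95],4.1)"
```

```text
clock: 22.3
eef_pos: [407.1, -201.2, -11.9]
tool_rot: [3.141, -0.001, -0.385]
force: [0.7, 0.1, 8.4]
width: 34.3
pos [ 407.1 -201.2  -11.9] yaw -22.1 -> travel [ -7.1  -28.32  -8.62] ang [  0.   -0.1 -26.2]
```

```bash
python3 -m creep '[{"hand":0.2,"travel":[0,0,-2],"angular":[0,0,0]},{"hand":0.2,"travel":[0,0,-5],"angular":[0,0,0]},{"hand":0.2,"travel":[0,0,-8],"angular":[0,0,0]},{"hand":0.2,"travel":[0,0,-8],"angular":[0,0,0]},{"hand":0.2,"travel":[0,0,-8],"angular":[0,0,0]}]'; python3 - <<'E'
from h import *
d,o=carts("wrist"); cv2.imwrite("pics/w8.png",d["frame"][100:400,100:540,::-1])
for c,v in o.items():
    for b in v:
        if b[0]>100: print(c,*b)
E
```

```text
clock: 22.8
eef_pos: [407.6, -201.0, 68.5]
tool_rot: [3.141, -0.003, -0.384]
force: [0.2, -0.4, 0.0]
width: 34.6
red 697 [ 548.3 -295.4] 157.3 [18. 30.] [546. 259.]
yellow 1941 [ 390.1 -246.6] 157.9 [29. 49.] [320. 277.]
blue 201 [ 336.8 -223.9] 42.8 [10. 17.] [242. 276.]
blue 180 [ 436.3 -360.3] 79.4 [10. 21.] [423. 371.]
green 330 [ 530.1 -379.6] 24.6 [19. 19.] [540. 351.]
```

View pics/w8.png

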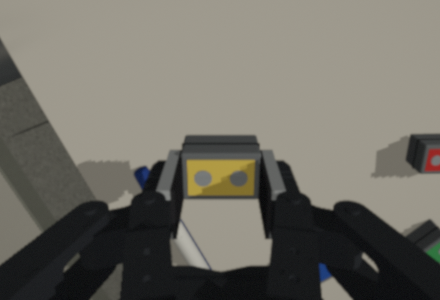

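Yellow is held squarely: in this crop it sits centred between the pads at (222,178). I'll hover over the yellow recess.

```bash
python3 -c "
from h import *
go([461.6,87.2,100],4.1)"
```

```text
pos [ 407.1 -200.6   67.9] yaw -22.0 -> travel [ -5.74 -28.73  -1.13] ang [  0.   -0.1 -26.1]
```

```bash
python3 -m creep '[{"hand":0.2,"travel":[-1,-4,-1.13],"angular":[0,0,-4]},{"hand":0.2,"travel":[-1.7,-8,-1.13],"angular":[0,0,-8]},{"hand":0.2,"travel":[-2.5,-12,-1.13],"angular":[0,0,-12]},{"hand":0.2,"travel":[-3.3,-16,-1.13],"angular":[0,0,-16]},{"hand":0.2,"travel":[-4,-20,-1.13],"angular":[0,0,-20]},{"hand":0.2,"travel":[-5,-25,-1.13],"angular":[0,0,-24]},{"hand":0.2,"travel":[-5.74,-28.7,-1.13],"angular":[0,-0.1,-26.1]},{"hand":0.2,"travel":[-5.74,-28.73,-1.13],"angular":[0,-0.1,-26.1]},{"hand":0.2,"travel":[-5.74,-28.73,-1.13],"angular":[0,-0.1,-26.1]},{"hand":0.2,"travel":[-5.74,-28.73,-1.13],"angular":[0,-0.1,-26.1]}]'; cat >> h.py <<'E'
U=np.array([np.cos(np.radians(4.1)),np.sin(np.radians(4.1))]); V=np.array([-U[1],U[0]])
OFF={"red":57,"yellow":19,"blue":-19,"green":-57}
def place(c,show=None):
    "hover: dock centre from the dots and held cartridge centre/yaw, both by the wrist camera"
    d=ctrl.get_image("wrist"); s=ctrl.read_state(); zt=s["eef_pos"][2]+35.5; C=[]
    for k in OFF:
        for a,ce,m in blobs(d,k,15):
            p=to_plane(d,[ce],34)[0,:2]; q=p+34.5*U-OFF[k]*V
            if a<600 and np.linalg.norm(q-[463,68.2])<10: C.append(q); print("dot",k,a,np.round(q,1))
            if k==c and a>800:
                ys,xs=np.nonzero(m); r=cv2.minAreaRect(to_plane(d,np.c_[xs,ys],zt)[:,:2].astype(np.float32))
                print("held",np.round(r[0],1),np.round(r[1],1),round(r[2],1),"tcp",np.round(s["eef_pos"],1),"w",round(s["width"],1)); h=np.array(r[0])
    e=np.mean(C,0)+OFF[c]*V-h
    print("target",np.round(np.mean(C,0)+OFF[c]*V,1),"shift needed",np.round(e,1)); 
    if show: cv2.imwrite(show,d["frame"][60:400,100:540,::-1])
    return e
E
python3 - <<'E'
from h import *
place("yellow","pics/w9.png")
E
```

```text
clock: 23.85
eef_pos: [460.8, 85.7, 78.5]
tool_rot: [3.141, 0.002, 0.069]
force: [-0.3, -0.6, -0.0]
width: 34.7
dot red 188 [462.7  66.9]
dot yellow 162 [462.7  66.9]
held [461.   86.3] [29.8 17.7] 4.0 tcp [461.   85.4  78.7] w 34.5
target [461.3  85.9] shift needed [ 0.3 -0.5]
```

View pics/w9.png

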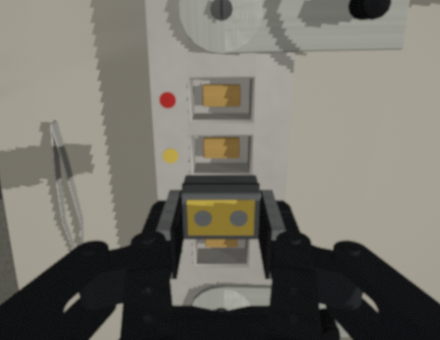

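```bash
python3 -m creep '[{"hand":0.2,"travel":[0.03,0.05,3],"angular":[0,0,0]},{"hand":0.2,"travel":[0.03,0.05,4.3],"angular":[0,0,0]},{"hand":0.2,"travel":[0.03,0.05,4.3],"angular":[0,0,0]},{"hand":0.2,"travel":[0.03,0.05,5],"angular":[0,0,0]},{"hand":0.2,"travel":[0.03,0.05,5.7],"angular":[0,0,0]},{"hand":0.2,"travel":[0.03,0.05,6.3],"angular":[0,0,0]},{"hand":0.2,"travel":[0.03,0.05,6.3],"angular":[0,0,0]}]';python3 -m creep '[{"hand":0.2,"travel":[0,0,0.2],"angular":[0,0,0]},{"hand":0.2,"travel":[0,0,0.35],"angular":[0,0,0]},{"hand":0.2,"travel":[0,0,0.35],"angular":[0,0,0]}]'
```

```text
clock: 24.6
eef_pos: [461.1, 84.8, 15.4]
tool_rot: [3.141, 0.002, 0.068]
force: [0.4, 0.0, -0.1]
width: 34.4
clock: 24.9
eef_pos: [461.2, 84.7, 12.4]
tool_rot: [3.141, 0.001, 0.068]
force: [-1.6, 0.1, 4.3]
width: 34.6
```

It's in the recess by about 10 mm. Now I'll release, lift, close the fingers and press.

```bash
python3 -m creep '[{"hand":0.55,"travel":[0,0,-0.1],"angular":[0,0,0]},{"hand":0.55,"travel":[0,0,-0.1],"angular":[0,0,0]},{"hand":0.55,"travel":[0,0,-1],"angular":[0,0,0]},{"hand":0.55,"travel":[0,0,-4],"angular":[0,0,0]},{"hand":0,"travel":[0,0,-6],"angular":[0,0,0]},{"hand":0,"travel":[0,0,-6],"angular":[0,0,0]},{"hand":0,"travel":[0,0,-6],"angular":[0,0,0]},{"hand":0,"travel":[0,0,-6],"angular":[0,0,0]}]'; python3 - <<'E'
from h import *
d,o=carts("wrist",42)
print(o["yellow"]); p=461.3,85.9
cv2.imwrite("pics/w10.png",d["frame"][60:400,100:540,::-1])
go([461.2,85.2,44],4.1); go([461.2,85.2,34],4.1)
E
```

```text
clock: 25.7
eef_pos: [460.7, 85.0, 71.9]
tool_rot: [3.141, 0.003, 0.068]
force: [0.1, 0.2, -0.5]
width: 0.3
[(814, array([458.4, 128.2]), 3.9, array([13., 22.]), array([321., 156.])), (169, array([428.2,  86.9]), 4.0, array([9., 9.]), array([269., 218.])), (1027, array([461.4,  84.7]), 4.0, array([18., 30.]), array([321., 224.])), (20, array([473.1,  63.4]), 94.9, array([1., 5.]), array([337., 256.]))]
pos [460.6  84.9  71.7] yaw 3.9 -> travel [ 0.07 -0.03  4.86] ang [ 0.   0.2 -0.2]
pos [460.6  84.9  71.7] yaw 3.9 -> travel [ 0.08 -0.03  5.86] ang [ 0.   0.2 -0.2]
```

```bash
python3 -m creep '[{"hand":0,"travel":[0.08,-0.03,2.5],"angular":[0,0,0]},{"hand":0,"travel":[0.08,-0.03,4],"angular":[0,0,0]},{"hand":0,"travel":[0.08,-0.03,4.8],"angular":[0,0,0]},{"hand":0,"travel":[0.08,-0.03,5.1],"angular":[0,0,0]},{"hand":0,"travel":[0.08,-0.03,5.4],"angular":[0,0,0]},{"hand":0,"travel":[0.08,-0.03,5.7],"angular":[0,0,0]},{"hand":0,"travel":[0.08,-0.03,5.9],"angular":[0,0,0]},{"hand":0,"travel":[0.08,-0.03,5.9],"angular":[0,0,0]}]';for i in 1 2; do python3 -m creep '[{"hand":0,"travel":[0,0,0.1],"angular":[0,0,0]},{"hand":0,"travel":[0,0,0.15],"angular":[0,0,0]},{"hand":0,"travel":[0,0,0.15],"angular":[0,0,0]}]' | grep -E "eef|force"; done
```

```text
clock: 26.55
eef_pos: [461.2, 85.1, 13.1]
tool_rot: [3.141, 0.003, 0.068]
force: [-2.6, 0.3, 3.9]
width: -0.1
eef_pos: [461.2, 85.1, 13.0]
force: [-5.3, -2.0, 18.3]
eef_pos: [461.3, 85.2, 13.0]
force: [-5.8, -1.2, 19.5]
```

Yellow is flush: hard stop at tip height 33.9 mm. Next is blue.

```bash
python3 -c "
from h import *
go([435.3,-358,130],15)"
```

```text
pos [461.3  85.2  13. ] yaw 3.8 -> travel [-5.55 44.03 -9.69] ang [ -0.1   0.  -11.2]
```

```bash
python3 -m creep '[{"hand":0,"travel":[0,0,-5],"angular":[0,0,0]},{"hand":0.3,"travel":[-0.5,4,-9.7],"angular":[0,0,-2]},{"hand":0.65,"travel":[-1,8.5,-9.7],"angular":[0,0,-6]},{"hand":0.65,"travel":[-1.5,13,-9.7],"angular":[0,0,-11]},{"hand":0.65,"travel":[-2,18,-9.7],"angular":[0,0,-11]},{"hand":0.65,"travel":[-3,23,-9.7],"angular":[0,0,-11]},{"hand":0.65,"travel":[-3.5,28,-9.7],"angular":[0,0,-11]},{"hand":0.65,"travel":[-4,33,-9.7],"angular":[0,0,-11]},{"hand":0.65,"travel":[-5,38,-9.7],"angular":[0,0,-11]},{"hand":0.65,"travel":[-5.55,42,-9.7],"angular":[0,0,-11]},{"hand":0.65,"travel":[-5.55,44,-9.7],"angular":[0,0,-11]},{"hand":0.65,"travel":[-5.55,44,-9.7],"angular":[0,0,-11]},{"hand":0.65,"travel":[-5.55,44,-9.7],"angular":[0,0,-11]}]'; cat > look.py <<'E'
import sys
from h import *
d,o=carts("wrist"); c=sys.argv[1]
for k,v in o.items():
    for b in v:
        if b[0]>150: print(k,*b)
b=max((b for b in o[c]),key=lambda b:(abs(b[3][1]-30)<4)*b[0])
go([b[1][0],b[1][1],8],b[2])
E
python3 look.py blue
```

```text
clock: 28.45
eef_pos: [435.6, -357.3, 109.1]
tool_rot: [-3.139, -0.0, 0.259]
force: [-0.7, 0.6, 0.8]
width: 55.9
red 695 [ 548.5 -295.6] 158.6 [18. 30.] [481. 159.]
blue 744 [ 337.4 -251.9] 94.4 [12. 29.] [223.  21.]
blue 673 [ 435.3 -359.5] 14.8 [18. 30.] [320. 199.]
green 572 [ 525.4 -382. ] 24.0 [19. 30.] [416. 250.]
pos [ 435.8 -356.2  109. ] yaw 14.9 -> travel [ -6.83 -12.57  12.23] ang [ -0.1  -0.1 -79.5]
```

```bash
python3 -m creep '[{"hand":0.65,"travel":[-0.13,0.3,5],"angular":[0,0,0]},{"hand":0.65,"travel":[-0.13,0.3,9],"angular":[0,0,0]},{"hand":0.65,"travel":[-0.13,0.3,11],"angular":[0,0,0]},{"hand":0.65,"travel":[-0.13,0.3,12.2],"angular":[0,0,0]},{"hand":0.65,"travel":[-0.13,0.3,12.2],"angular":[0,0,0]},{"hand":0.3,"travel":[-0.13,0.3,12.2],"angular":[0,0,0]},{"hand":0.3,"travel":[-0.13,0.3,12.2],"angular":[0,0,0]},{"hand":0.2,"travel":[-0.13,0.3,12.2],"angular":[0,0,0]},{"hand":0.2,"travel":[-0.13,0.3,12.2],"angular":[0,0,0]},{"hand":0.2,"travel":[-0.13,0.3,12.2],"angular":[0,0,0]},{"hand":0.2,"travel":[-0.13,0.3,10],"angular":[0,0,0]},{"hand":0.2,"travel":[-0.13,0.3,6],"angular":[0,0,0]},{"hand":0.2,"travel":[-0.13,0.3,3],"angular":[0,0,0]},{"hand":0.2,"travel":[-0.13,0.3,3],"angular":[0,0,0]}]'; python3 -c "
from h import *
go(np.r_[np.array([462.7,66.9])-19*V,100],4.1)"
```

```text
clock: 29.9
eef_pos: [437.5, -361.7, 83.3]
tool_rot: [3.138, -0.005, 0.26]
force: [-0.2, -1.1, -0.5]
width: 34.4
pos [ 437.5 -361.7   83.3] yaw 14.9 -> travel [ 13.09 -38.91   0.35] ang [ 0.2 -0.3 10.8]
```

```bash
python3 -m creep '[{"hand":0.2,"travel":[1.5,-4.5,0],"angular":[0,0,2]},{"hand":0.2,"travel":[3,-9,0],"angular":[0,0,5]},{"hand":0.2,"travel":[4.5,-13.5,0],"angular":[0,0,8]},{"hand":0.2,"travel":[6,-18,0],"angular":[0,0,10.8]},{"hand":0.2,"travel":[7.5,-22.5,0],"angular":[0,0,10.8]},{"hand":0.2,"travel":[9,-27,0],"angular":[0,0,10.8]},{"hand":0.2,"travel":[10.5,-31.5,0],"angular":[0,0,10.8]},{"hand":0.2,"travel":[12,-36,0],"angular":[0,0,10.8]},{"hand":0.2,"travel":[13.09,-38.9,0.35],"angular":[0.2,-0.3,10.8]},{"hand":0.2,"travel":[13.09,-38.9,0.35],"angular":[0.2,-0.3,10.8]},{"hand":0.2,"travel":[13.09,-38.9,0.35],"angular":[0.2,-0.3,10.8]},{"hand":0.2,"travel":[13.09,-38.9,0.35],"angular":[0.2,-0.3,10.8]}]'; python3 - <<'E'
from h import *
e=place("blue"); s=ctrl.read_state()["eef_pos"]; go([s[0]+e[0],s[1]+e[1],36.5],4.1)
E
```

```text
clock: 31.1
eef_pos: [463.9, 46.5, 79.1]
tool_rot: [3.141, -0.0, 0.07]
force: [0.4, -0.5, -0.1]
width: 34.3
dot red 204 [462.8  66.9]
dot yellow 189 [462.6  67. ]
dot blue 153 [462.6  66.9]
held [464.   47.5] [29.7 17.7] 4.0 tcp [464.   46.2  79.2] w 34.0
target [464.  48.] shift needed [0.1 0.5]
pos [464.   46.2  79.2] yaw 3.9 -> travel [ 0.01 -0.05  6.36] ang [ 0.  -0.  -0.2]
```

```bash
python3 -m creep '[{"hand":0.2,"travel":[0,-0.05,3],"angular":[0,0,0]},{"hand":0.2,"travel":[0,-0.05,4.3],"angular":[0,0,0]},{"hand":0.2,"travel":[0,-0.05,4.3],"angular":[0,0,0]},{"hand":0.2,"travel":[0,-0.05,5],"angular":[0,0,0]},{"hand":0.2,"travel":[0,-0.05,5.7],"angular":[0,0,0]},{"hand":0.2,"travel":[0,-0.05,6.3],"angular":[0,0,0]},{"hand":0.2,"travel":[0,-0.05,6.3],"angular":[0,0,0]},{"hand":0.2,"travel":[0,-0.05,6.55],"angular":[0,0,0]},{"hand":0.2,"travel":[0,-0.05,6.55],"angular":[0,0,0]}]'
```

```text
clock: 32.05
eef_pos: [464.2, 48.1, 13.6]
tool_rot: [-3.14, -0.0, 0.07]
force: [-0.5, 5.1, 2.1]
width: 34.6
```

```bash
python3 -m creep '[{"hand":0.55,"travel":[0,0,-0.1],"angular":[0,0,0]},{"hand":0.55,"travel":[0,0,-0.1],"angular":[0,0,0]},{"hand":0.55,"travel":[0,0,-1],"angular":[0,0,0]},{"hand":0.55,"travel":[0,0,-4],"angular":[0,0,0]},{"hand":0,"travel":[0,0,-6],"angular":[0,0,0]},{"hand":0,"travel":[0,0,-6],"angular":[0,0,0]},{"hand":0,"travel":[0,0,-6],"angular":[0,0,0]},{"hand":0,"travel":[0,0,-6],"angular":[0,0,0]}]'; python3 - <<'E'
from h import *
d,o=carts("wrist",42)
print([b for b in o["blue"] if b[0]>150])
go([464.1,47.5,34],4.1)
E
```

```text
clock: 32.85
eef_pos: [463.6, 48.0, 73.2]
tool_rot: [-3.14, 0.001, 0.07]
force: [-0.6, 0.2, -0.2]
width: -0.1
[(1028, array([464.3,  47.3]), 4.0, array([18., 30.]), array([321., 224.])), (162, array([430.7,  48.7]), 135.9, array([9., 9.]), array([268., 218.]))]
pos [463.5  47.9  73. ] yaw 4.0 -> travel [0.06 0.05 5.99] ang [-0.1  0.1 -0.1]
```

```bash
python3 -m creep '[{"hand":0,"travel":[0.06,0.05,2.5],"angular":[0,0,0]},{"hand":0,"travel":[0.06,0.05,4],"angular":[0,0,0]},{"hand":0,"travel":[0.06,0.05,4.9],"angular":[0,0,0]},{"hand":0,"travel":[0.06,0.05,5.2],"angular":[0,0,0]},{"hand":0,"travel":[0.06,0.05,5.5],"angular":[0,0,0]},{"hand":0,"travel":[0.06,0.05,5.8],"angular":[0,0,0]},{"hand":0,"travel":[0.06,0.05,6],"angular":[0,0,0]},{"hand":0,"travel":[0.06,0.05,6],"angular":[0,0,0]}]';for i in 1 2; do python3 -m creep '[{"hand":0,"travel":[0,0,0.1],"angular":[0,0,0]},{"hand":0,"travel":[0,0,0.15],"angular":[0,0,0]},{"hand":0,"travel":[0,0,0.15],"angular":[0,0,0]}]' | grep -E "eef|force"; done; python3 -c "
from h import *
go([526,-381.5,130],23)"
```

```text
clock: 33.7
eef_pos: [464.5, 47.5, 13.2]
tool_rot: [-3.14, 0.0, 0.07]
force: [-0.2, -0.3, -0.1]
width: 0.1
eef_pos: [464.9, 47.6, 13.0]
force: [-4.5, -0.5, 16.9]
eef_pos: [464.9, 47.6, 13.0]
force: [-4.2, -0.6, 20.0]
pos [464.9  47.6  13. ] yaw 4.0 -> travel [ 3.16 43.2  -9.74] ang [ -0.2  -0.2 -19. ]
```

Blue is flush (stop at 13.0 again). Next is green.

```bash
python3 -m creep '[{"hand":0,"travel":[0,0,-5],"angular":[0,0,0]},{"hand":0.3,"travel":[0,4,-9.7],"angular":[0,0,-2]},{"hand":0.65,"travel":[0.5,8.5,-9.7],"angular":[0,0,-8]},{"hand":0.65,"travel":[1,13,-9.7],"angular":[0,0,-14]},{"hand":0.65,"travel":[1.5,18,-9.7],"angular":[0,0,-19]},{"hand":0.65,"travel":[2,23,-9.7],"angular":[0,0,-19]},{"hand":0.65,"travel":[2.5,28,-9.7],"angular":[0,0,-19]},{"hand":0.65,"travel":[3,33,-9.7],"angular":[0,0,-19]},{"hand":0.65,"travel":[3.1,38,-9.7],"angular":[0,0,-19]},{"hand":0.65,"travel":[3.16,41,-9.7],"angular":[0,0,-19]},{"hand":0.65,"travel":[3.16,43.2,-9.7],"angular":[-0.2,-0.2,-19]},{"hand":0.65,"travel":[3.16,43.2,-9.7],"angular":[-0.2,-0.2,-19]},{"hand":0.65,"travel":[3.16,43.2,-9.7],"angular":[-0.2,-0.2,-19]}]'; python3 look.py green
```

```text
clock: 35.6
eef_pos: [526.3, -381.0, 108.5]
tool_rot: [3.141, -0.0, 0.401]
force: [-0.2, 0.7, -0.2]
width: 55.4
red 837 [ 548.7 -295.7] 158.4 [18. 30.] [394. 106.]
red 196 [ 692.  -221.5] 5.5 [11. 12.] [608.  92.]
blue 243 [ 330.9 -581.5] 98.4 [28. 61.] [ 42. 305.]
blue 505 [ 375.5 -572. ] 105.4 [52. 60.] [ 94. 316.]
blue 297 [ 413.8 -546.4] 52.0 [14. 32.] [136. 311.]
blue 586 [ 544.3 -548.2] 32.7 [31. 35.] [268. 359.]
green 171 [ 687.1 -260.9] 36.2 [11. 11.] [573. 138.]
green 682 [ 525.7 -382.2] 22.9 [18. 30.] [319. 197.]
pos [ 526.6 -379.9  108.4] yaw 23.0 -> travel [-0.18  0.18 12.13] ang [-0.  -0.   0.1]
```

```bash
python3 -m creep '[{"hand":0.65,"travel":[-0.15,0.15,5],"angular":[0,0,0]},{"hand":0.65,"travel":[-0.15,0.15,9],"angular":[0,0,0]},{"hand":0.65,"travel":[-0.15,0.15,11],"angular":[0,0,0]},{"hand":0.65,"travel":[-0.15,0.15,12.13],"angular":[0,0,0]},{"hand":0.65,"travel":[-0.15,0.15,12.13],"angular":[0,0,0]},{"hand":0.3,"travel":[-0.15,0.15,12.13],"angular":[0,0,0]},{"hand":0.3,"travel":[-0.15,0.15,12.13],"angular":[0,0,0]},{"hand":0.2,"travel":[-0.15,0.15,12.13],"angular":[0,0,0]},{"hand":0.2,"travel":[-0.15,0.15,12.13],"angular":[0,0,0]},{"hand":0.2,"travel":[-0.15,0.15,12.13],"angular":[0,0,0]},{"hand":0.2,"travel":[-0.15,0.15,10],"angular":[0,0,0]},{"hand":0.2,"travel":[-0.15,0.15,6],"angular":[0,0,0]},{"hand":0.2,"travel":[-0.15,0.15,3],"angular":[0,0,0]},{"hand":0.2,"travel":[-0.15,0.15,3],"angular":[0,0,0]}]'; python3 -c "
from h import *
go(np.r_[np.array([462.7,66.9])-57*V-[0,0.9],100],4.1)"
```

```text
clock: 37.05
eef_pos: [528.4, -384.5, 83.6]
tool_rot: [3.134, -0.005, 0.402]
force: [1.2, 0.5, -0.0]
width: 34.4
pos [ 528.4 -384.5   83.6] yaw 23.0 -> travel [  9.72 -38.64   0.21] ang [ 0.4 -0.4 18.9]
```

```bash
python3 -m creep '[{"hand":0.2,"travel":[1.2,-4.5,0],"angular":[0,0,3]},{"hand":0.2,"travel":[2.4,-9,0],"angular":[0,0,8]},{"hand":0.2,"travel":[3.5,-13.5,0],"angular":[0,0,12]},{"hand":0.2,"travel":[4.6,-18,0],"angular":[0,0,16]},{"hand":0.2,"travel":[5.7,-22.5,0],"angular":[0,0,18.9]},{"hand":0.2,"travel":[6.8,-27,0],"angular":[0,0,18.9]},{"hand":0.2,"travel":[8,-31.5,0],"angular":[0,0,18.9]},{"hand":0.2,"travel":[9.2,-36,0],"angular":[0,0,18.9]},{"hand":0.2,"travel":[9.72,-38.64,0.2],"angular":[0.4,-0.4,18.9]},{"hand":0.2,"travel":[9.72,-38.64,0.2],"angular":[0.4,-0.4,18.9]},{"hand":0.2,"travel":[9.72,-38.64,0.2],"angular":[0.4,-0.4,18.9]},{"hand":0.2,"travel":[9.72,-38.64,0.2],"angular":[0.4,-0.4,18.9]}]'; python3 - <<'E'
from h import *
e=place("green"); s=ctrl.read_state()["eef_pos"]; go([s[0]+e[0],s[1]+e[1],36.5],4.1)
E
```

```text
clock: 38.25
eef_pos: [467.1, 7.7, 79.2]
tool_rot: [3.141, 0.0, 0.07]
force: [-0.3, -0.2, -0.2]
width: 34.1
dot red 257 [462.8  67.1]
dot yellow 202 [462.7  66.9]
dot blue 183 [462.6  67. ]
dot green 155 [462.5  66.9]
held [467.1   9. ] [29.7 17.2] 4.0 tcp [467.1   7.6  79.3] w 34.8
target [466.7  10.1] shift needed [-0.4  1.1]
pos [467.1   7.6  79.3] yaw 4.0 -> travel [-0.03 -0.12  6.37] ang [ 0.   0.  -0.1]
```

```bash
python3 -m creep '[{"hand":0.2,"travel":[-0.03,-0.13,3],"angular":[0,0,0]},{"hand":0.2,"travel":[-0.03,-0.13,4.3],"angular":[0,0,0]},{"hand":0.2,"travel":[-0.03,-0.13,4.3],"angular":[0,0,0]},{"hand":0.2,"travel":[-0.03,-0.13,5],"angular":[0,0,0]},{"hand":0.2,"travel":[-0.03,-0.13,5.7],"angular":[0,0,0]},{"hand":0.2,"travel":[-0.03,-0.13,6.3],"angular":[0,0,0]},{"hand":0.2,"travel":[-0.03,-0.13,6.3],"angular":[0,0,0]},{"hand":0.2,"travel":[-0.03,-0.13,6.55],"angular":[0,0,0]},{"hand":0.2,"travel":[-0.03,-0.13,6.55],"angular":[0,0,0]}]'
```

```text
clock: 39.2
eef_pos: [466.9, 9.7, 13.7]
tool_rot: [-3.141, 0.0, 0.07]
force: [0.9, 4.7, -0.1]
width: 34.0
```

```bash
python3 -m creep '[{"hand":0.55,"travel":[0,0,-0.1],"angular":[0,0,0]},{"hand":0.55,"travel":[0,0,-0.1],"angular":[0,0,0]},{"hand":0.55,"travel":[0,0,-1],"angular":[0,0,0]},{"hand":0.55,"travel":[0,0,-4],"angular":[0,0,0]},{"hand":0,"travel":[0,0,-6],"angular":[0,0,0]},{"hand":0,"travel":[0,0,-6],"angular":[0,0,0]},{"hand":0,"travel":[0,0,-6],"angular":[0,0,0]},{"hand":0,"travel":[0,0,-6],"angular":[0,0,0]}]'; python3 - <<'E'
from h import *
d,o=carts("wrist",42)
print([b for b in o["green"] if b[0]>150])
b=max(o["green"],key=lambda b:b[0])[1]; go([b[0],b[1],34],4.1)
E
```

```text
clock: 40.0
eef_pos: [466.4, 9.7, 73.3]
tool_rot: [-3.141, 0.001, 0.07]
force: [-0.6, 0.2, 0.2]
width: -0.1
[(166, array([433.1,  11. ]), 4.1, array([9., 9.]), array([268., 218.])), (1040, array([466.6,   9.6]), 4.1, array([18., 30.]), array([321., 223.]))]
pos [466.3   9.7  73.1] yaw 4.0 -> travel [0.04 0.01 6.  ] ang [-0.   0.1 -0.1]
```

```bash
python3 -m creep '[{"hand":0,"travel":[0.04,0.01,2.5],"angular":[0,0,0]},{"hand":0,"travel":[0.04,0.01,4],"angular":[0,0,0]},{"hand":0,"travel":[0.04,0.01,4.9],"angular":[0,0,0]},{"hand":0,"travel":[0.04,0.01,5.2],"angular":[0,0,0]},{"hand":0,"travel":[0.04,0.01,5.5],"angular":[0,0,0]},{"hand":0,"travel":[0.04,0.01,5.8],"angular":[0,0,0]},{"hand":0,"travel":[0.04,0.01,6],"angular":[0,0,0]},{"hand":0,"travel":[0.04,0.01,6],"angular":[0,0,0]}]';for i in 1 2; do python3 -m creep '[{"hand":0,"travel":[0,0,0.1],"angular":[0,0,0]},{"hand":0,"travel":[0,0,0.15],"angular":[0,0,0]},{"hand":0,"travel":[0,0,0.15],"angular":[0,0,0]}]' | grep -E "eef|force"; done; python3 -c "
from h import *
go([548.6,-295.6,130],-21.5)"
```

```text
clock: 40.85
eef_pos: [467.0, 9.6, 13.2]
tool_rot: [-3.141, 0.001, 0.07]
force: [0.2, 0.5, 0.2]
width: 0.1
eef_pos: [467.4, 9.6, 13.0]
force: [-4.8, 0.1, 16.0]
eef_pos: [467.5, 9.6, 13.0]
force: [-5.1, -0.2, 20.1]
pos [467.5   9.6  13. ] yaw 4.0 -> travel [ 6.   30.99 -9.66] ang [-0.1 -0.1 25.5]
```

Green is flush. Last is red.

```bash
python3 -m creep '[{"hand":0,"travel":[0,0,-5],"angular":[0,0,0]},{"hand":0,"travel":[0,0,-9.7],"angular":[0,0,2]},{"hand":0.3,"travel":[1,4.5,-9.7],"angular":[0,0,8]},{"hand":0.65,"travel":[2,9,-9.7],"angular":[0,0,14]},{"hand":0.65,"travel":[3,14,-9.7],"angular":[0,0,20]},{"hand":0.65,"travel":[4,18.5,-9.7],"angular":[0,0,25.5]},{"hand":0.65,"travel":[5,23,-9.7],"angular":[0,0,25.5]},{"hand":0.65,"travel":[5.5,27,-9.7],"angular":[0,0,25.5]},{"hand":0.65,"travel":[6,31,-9.7],"angular":[-0.1,-0.1,25.5]},{"hand":0.65,"travel":[6,31,-9.7],"angular":[-0.1,-0.1,25.5]},{"hand":0.65,"travel":[6,31,-9.7],"angular":[-0.1,-0.1,25.5]},{"hand":0.65,"travel":[6,31,-9.7],"angular":[-0.1,-0.1,25.5]}]'; python3 look.py red
```

```text
clock: 42.65
eef_pos: [549.0, -294.0, 109.2]
tool_rot: [-3.139, 0.0, -0.374]
force: [0.0, 1.2, 0.0]
width: 56.1
red 236 [ 692.9 -221.1] 5.1 [11. 12.] [473.  33.]
red 667 [ 548.9 -296. ] 158.6 [18. 30.] [320. 199.]
blue 863 [ 345.6 -246. ] 92.5 [19. 42.] [ 76. 231.]
green 201 [ 688.  -260.5] 159.4 [11. 11.] [479.  90.]
pos [ 549.1 -293.7  109.3] yaw -21.4 -> travel [ 0.08  0.25 12.22] ang [-0.1  0.  -0. ]
```

```bash
python3 -m creep '[{"hand":0.65,"travel":[0.08,0.2,5],"angular":[0,0,0]},{"hand":0.65,"travel":[0.08,0.2,9],"angular":[0,0,0]},{"hand":0.65,"travel":[0.08,0.2,11],"angular":[0,0,0]},{"hand":0.65,"travel":[0.08,0.2,12.2],"angular":[0,0,0]},{"hand":0.65,"travel":[0.08,0.2,12.2],"angular":[0,0,0]},{"hand":0.3,"travel":[0.08,0.2,12.2],"angular":[0,0,0]},{"hand":0.3,"travel":[0.08,0.2,12.2],"angular":[0,0,0]},{"hand":0.2,"travel":[0.08,0.2,12.2],"angular":[0,0,0]},{"hand":0.2,"travel":[0.08,0.2,12.2],"angular":[0,0,0]},{"hand":0.2,"travel":[0.08,0.2,12.2],"angular":[0,0,0]},{"hand":0.2,"travel":[0.08,0.2,10],"angular":[0,0,0]},{"hand":0.2,"travel":[0.08,0.2,6],"angular":[0,0,0]},{"hand":0.2,"travel":[0.08,0.2,3],"angular":[0,0,0]},{"hand":0.2,"travel":[0.08,0.2,3],"angular":[0,0,0]}]'; python3 -c "
from h import *
go(np.r_[np.array([462.7,66.9])+57*V-[0,0.9],100],4.1)"
```

```text
clock: 44.1
eef_pos: [551.6, -298.1, 84.1]
tool_rot: [-3.141, -0.008, -0.374]
force: [-0.1, 0.1, 0.9]
width: 34.4
pos [ 551.6 -298.1   84.1] yaw -21.4 -> travel [-24.03 -35.79   0.33] ang [  0.1  -0.5 -25.5]
```

```bash
python3 -m creep '[{"hand":0.2,"travel":[-2.4,-3.6,0],"angular":[0,0,-3]},{"hand":0.2,"travel":[-4.8,-7.2,0],"angular":[0,0,-6]},{"hand":0.2,"travel":[-7.2,-10.8,0],"angular":[0,0,-10]},{"hand":0.2,"travel":[-9.6,-14.4,0],"angular":[0,0,-14]},{"hand":0.2,"travel":[-12,-18,0],"angular":[0,0,-18]},{"hand":0.2,"travel":[-14.4,-21.6,0],"angular":[0,0,-22]},{"hand":0.2,"travel":[-16.8,-25.2,0],"angular":[0,0,-25]},{"hand":0.2,"travel":[-19.2,-28.8,0],"angular":[0,0,-25.5]},{"hand":0.2,"travel":[-21.6,-32.4,0],"angular":[0,0,-25.5]},{"hand":0.2,"travel":[-24.03,-35.8,0.3],"angular":[0.1,-0.5,-25.5]},{"hand":0.2,"travel":[-24.03,-35.8,0.3],"angular":[0.1,-0.5,-25.5]},{"hand":0.2,"travel":[-24.03,-35.8,0.3],"angular":[0.1,-0.5,-25.5]},{"hand":0.2,"travel":[-24.03,-35.8,0.3],"angular":[0.1,-0.5,-25.5]}]'; python3 - <<'E'
from h import *
e=place("red","pics/w11.png"); s=ctrl.read_state()["eef_pos"]; go([s[0]+e[0],s[1]+e[1],36.5],4.1)
E
```

```text
clock: 45.4
eef_pos: [459.0, 121.6, 79.5]
tool_rot: [3.141, 0.0, 0.07]
force: [0.2, -1.4, -0.3]
width: 34.2
dot red 161 [462.8  66.9]
held [459.1 122.1] [29.5 17.7] 4.0 tcp [459.1 121.3  79.5] w 34.6
dot green 107 [461.8  66.8]
target [458.3 123.7] shift needed [-0.9  1.6]
pos [459.1 121.3  79.5] yaw 3.9 -> travel [-0.07 -0.17  6.39] ang [ 0.   0.  -0.2]
```

```bash
python3 -m creep '[{"hand":0.2,"travel":[-0.03,-0.19,3],"angular":[0,0,0]},{"hand":0.2,"travel":[-0.03,-0.19,4.3],"angular":[0,0,0]},{"hand":0.2,"travel":[-0.03,-0.19,4.3],"angular":[0,0,0]},{"hand":0.2,"travel":[-0.03,-0.19,5],"angular":[0,0,0]},{"hand":0.2,"travel":[-0.03,-0.19,5.7],"angular":[0,0,0]},{"hand":0.2,"travel":[-0.03,-0.19,6.3],"angular":[0,0,0]},{"hand":0.2,"travel":[-0.03,-0.19,6.3],"angular":[0,0,0]},{"hand":0.2,"travel":[-0.03,-0.19,6.55],"angular":[0,0,0]},{"hand":0.2,"travel":[-0.03,-0.19,6.55],"angular":[0,0,0]}]'
```

```text
clock: 46.35
eef_pos: [459.2, 124.8, 14.1]
tool_rot: [-3.14, -0.001, 0.07]
force: [0.5, 4.9, 3.6]
width: 34.2
```

```bash
python3 -m creep '[{"hand":0.55,"travel":[0,0,-0.1],"angular":[0,0,0]},{"hand":0.55,"travel":[0,0,-0.1],"angular":[0,0,0]},{"hand":0.55,"travel":[0,0,-1],"angular":[0,0,0]},{"hand":0.55,"travel":[0,0,-4],"angular":[0,0,0]},{"hand":0,"travel":[0,0,-6],"angular":[0,0,0]},{"hand":0,"travel":[0,0,-6],"angular":[0,0,0]},{"hand":0,"travel":[0,0,-6],"angular":[0,0,0]},{"hand":0,"travel":[0,0,-6],"angular":[0,0,0]}]'; python3 - <<'E'
from h import *
d,o=carts("wrist",42)
print([b for b in o["red"] if b[0]>150])
b=max(o["red"],key=lambda b:b[0])[1]; go([b[0],b[1],34],4.1)
E
```

```text
clock: 47.15
eef_pos: [458.5, 124.6, 73.6]
tool_rot: [-3.14, 0.0, 0.07]
force: [0.0, 0.4, -0.1]
width: 0.1
[(168, array([425.3, 124.5]), 4.1, array([9., 9.]), array([268., 220.])), (1021, array([459.1, 123. ]), 4.0, array([18., 30.]), array([321., 225.]))]
pos [458.5 124.5  73.5] yaw 4.0 -> travel [0.05 0.17 6.04] ang [-0.1  0.  -0.1]
```

```bash
python3 -m creep '[{"hand":0,"travel":[0.05,0.12,2.5],"angular":[0,0,0]},{"hand":0,"travel":[0.05,0.12,4],"angular":[0,0,0]},{"hand":0,"travel":[0.05,0.12,4.9],"angular":[0,0,0]},{"hand":0,"travel":[0.05,0.12,5.2],"angular":[0,0,0]},{"hand":0,"travel":[0.05,0.12,5.5],"angular":[0,0,0]},{"hand":0,"travel":[0.05,0.12,5.8],"angular":[0,0,0]},{"hand":0,"travel":[0.05,0.12,6],"angular":[0,0,0]},{"hand":0,"travel":[0.05,0.12,6],"angular":[0,0,0]}]';for i in 1 2; do python3 -m creep '[{"hand":0,"travel":[0,0,0.1],"angular":[0,0,0]},{"hand":0,"travel":[0,0,0.15],"angular":[0,0,0]},{"hand":0,"travel":[0,0,0.15],"angular":[0,0,0]}]' | grep -E "eef|force"; done; python3 -m creep '[{"hand":0,"travel":[0,0,-5],"angular":[0,0,0]},{"hand":0,"travel":[0,4,-10],"angular":[0,0,0]},{"hand":0,"travel":[0,6,-14],"angular":[0,0,0]},{"hand":0,"travel":[0,6,-14],"angular":[0,0,0]},{"hand":0,"travel":[0,6,-14],"angular":[0,0,0]}]'; python3 - <<'E'
from h import *
d,o=carts("wrist",34); cv2.imwrite("pics/w12.png",d["frame"][:,:,::-1])
for k,v in o.items(): print(k,[b for b in v if 200<b[0]<1500])
go([470-65,179,95],90)
E
```

```text
clock: 48.0
eef_pos: [459.4, 123.5, 13.6]
tool_rot: [-3.14, -0.0, 0.07]
force: [0.3, 0.1, 0.2]
width: -0.4
eef_pos: [460.0, 123.7, 13.1]
force: [-3.1, -0.7, 11.6]
eef_pos: [460.0, 123.8, 13.0]
force: [-4.3, -1.3, 19.5]
clock: 49.1
eef_pos: [465.6, 63.2, 154.3]
tool_rot: [-3.137, -0.007, 0.068]
force: [-0.5, -0.0, -0.8]
width: -0.3
red [(636, array([459.1, 123.7]), 3.9, array([17., 30.]), array([317., 116.]))]
yellow [(571, array([461.6,  85. ]), 3.8, array([18., 29.]), array([316., 162.]))]
blue [(527, array([464.5,  48. ]), 3.8, array([18., 29.]), array([317., 202.]))]
green [(487, array([467. ,   9.9]), 3.7, array([19., 30.]), array([317., 240.]))]
pos [464.3  64.3 152.8] yaw 4.0 -> travel [ -5.14 -11.82   7.91] ang [ -0.1  -0.4 -86. ]
```

View pics/w12.png

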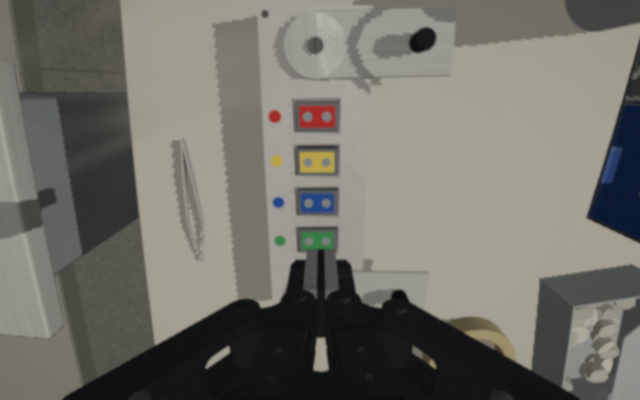

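All four sit in their own recesses, none standing proud (red (318,116), yellow (317,161), blue (318,203), green (317,240)), and both covers are aside. Now I'll close the left cover.

```bash
python3 -c "
from h import *
go([534.2,186.8,95],95.8)"; python3 -m creep '[{"hand":0.36,"travel":[1,-2,0],"angular":[0,0,-8]},{"hand":0.36,"travel":[2.5,-4,0],"angular":[0,0,-16]},{"hand":0.36,"travel":[4,-7,0],"angular":[0,0,-30]},{"hand":0.36,"travel":[5.5,-10,0],"angular":[0,0,-50]},{"hand":0.36,"travel":[7.5,-12,0],"angular":[0,0,-70]},{"hand":0.36,"travel":[7.8,-11.7,0],"angular":[0,0,-91.8]},{"hand":0.36,"travel":[7.8,-11.7,0],"angular":[0,0,-91.8]},{"hand":0.36,"travel":[7.8,-11.7,0],"angular":[0,0,-91.8]},{"hand":0.36,"travel":[7.8,-11.7,0],"angular":[0,0,-91.8]},{"hand":0.36,"travel":[7.8,-11.7,0],"angular":[0,0,-91.8]},{"hand":0.36,"travel":[7.8,-11.7,0],"angular":[0,0,-91.8]},{"hand":0.36,"travel":[7.8,-11.7,3],"angular":[0,0,-91.8]},{"hand":0.36,"travel":[7.8,-11.7,6],"angular":[0,0,-91.8]},{"hand":0.36,"travel":[7.8,-11.7,7],"angular":[0,0,-91.8]},{"hand":0.36,"travel":[7.8,-11.7,7],"angular":[0,0,-91.8]}]'; python3 -c "
from h import *
go([534.2,186.8,46],95.8)"
```

```text
pos [464.3  64.3 152.8] yaw 4.0 -> travel [  7.8  -11.7    7.96] ang [-0.4  0.1 88.2]
clock: 50.65
eef_pos: [531.7, 187.3, 80.9]
tool_rot: [-3.14, -0.005, 1.673]
force: [1.1, 0.6, -0.4]
width: 30.7
pos [531.7 187.3  80.9] yaw 95.9 -> travel [-0.1   0.25  5.58] ang [-0.1 -0.3  0.1]
```

```bash
python3 -m creep '[{"hand":0.36,"travel":[-0.05,0.25,1.5],"angular":[0,-0.3,0]},{"hand":0.36,"travel":[-0.05,0.25,3],"angular":[0,-0.3,0]},{"hand":0.36,"travel":[-0.05,0.25,4.5],"angular":[0,-0.3,0]},{"hand":0.36,"travel":[-0.05,0.25,5.6],"angular":[0,-0.3,0]},{"hand":0.36,"travel":[-0.05,0.25,5.7],"angular":[0,-0.3,0]},{"hand":0.36,"travel":[-0.05,0.25,5.7],"angular":[0,-0.3,0]}]'; python3 -m creep '[{"hand":0.36,"travel":[-0.94,-0.05,0],"angular":[0,0,6.7]},{"hand":0.36,"travel":[-1.86,-0.22,0],"angular":[0,0,13.4]},{"hand":0.36,"travel":[-2.75,-0.49,0],"angular":[0,0,20.1]},{"hand":0.36,"travel":[-3.61,-0.86,0],"angular":[0,0,26.9]},{"hand":0.36,"travel":[-4.42,-1.33,0],"angular":[0,0,33.6]},{"hand":0.36,"travel":[-5.17,-1.9,0],"angular":[0,0,40.3]},{"hand":0.36,"travel":[-5.85,-2.54,0],"angular":[0,0,47]},{"hand":0.36,"travel":[-6.45,-3.27,0],"angular":[0,0,53.7]},{"hand":0.36,"travel":[-6.96,-4.05,0],"angular":[0,0,60.4]},{"hand":0.36,"travel":[-7.37,-4.89,0],"angular":[0,0,67.1]},{"hand":0.36,"travel":[-7.68,-5.78,0],"angular":[0,0,73.9]},{"hand":0.36,"travel":[-7.89,-6.69,0],"angular":[0,0,80.6]},{"hand":0.36,"travel":[-7.99,-7.62,0],"angular":[0,0,87.3]},{"hand":0.36,"travel":[-7.99,-7.9,0],"angular":[0,0,91]},{"hand":0.36,"travel":[-7.99,-7.9,0],"angular":[0,0,91.7]}]'; for i in 1 2 3; do python3 -m creep '[{"hand":0.36,"travel":[-0.2,0,0],"angular":[0,0,0]},{"hand":0.36,"travel":[-0.3,0,0],"angular":[0,0,0]},{"hand":0.36,"travel":[-0.3,0,0],"angular":[0,0,0]}]' | grep -E "eef|force"; done
```

```text
clock: 51.25
eef_pos: [534.4, 187.6, 24.3]
tool_rot: [-3.14, 0.0, 1.673]
force: [-0.4, 0.5, 0.3]
width: 30.9
clock: 52.75
eef_pos: [464.7, 100.4, 25.3]
tool_rot: [-3.141, -0.0, 0.072]
force: [-0.5, 0.1, -0.3]
width: 31.0
eef_pos: [462.2, 100.3, 25.7]
force: [1.4, -0.3, 0.4]
eef_pos: [459.1, 100.0, 25.7]
force: [1.7, 0.3, 0.0]
eef_pos: [455.6, 99.7, 25.6]
force: [0.4, -0.4, 0.8]
```

```bash
for i in 1 2 3; do python3 -m creep '[{"hand":0.36,"travel":[-0.1,0,0],"angular":[0,0,0]},{"hand":0.36,"travel":[-0.2,0,0],"angular":[0,0,0]},{"hand":0.36,"travel":[-0.2,0,0],"angular":[0,0,0]}]' | grep -E "eef|force"; done
```

```text
eef_pos: [453.3, 99.6, 25.6]
force: [0.5, -0.3, -0.3]
eef_pos: [452.6, 99.6, 25.7]
force: [4.7, 0.3, -2.4]
eef_pos: [452.5, 99.5, 25.8]
force: [6.7, 0.6, -5.2]
```

Left cover is on its stop. Now the right cover.

```bash
python3 -c "
from h import *
go([549,-39.3,95],-87.7)"
```

```text
pos [452.5  99.5  25.8] yaw 4.2 -> travel [ 8.64 14.55 -4.78] ang [  0.2  -0.3 -88.1]
```

```bash
python3 -m creep '[{"hand":0.36,"travel":[0.5,0,0],"angular":[0,0,0]},{"hand":0.36,"travel":[0.6,0,-3],"angular":[0,0,0]},{"hand":0.36,"travel":[0.6,0,-6],"angular":[0,0,0]},{"hand":0.36,"travel":[2,3,-6.5],"angular":[0,0,10]},{"hand":0.36,"travel":[4,7,-6.5],"angular":[0,0,25]},{"hand":0.36,"travel":[6,11,-6.5],"angular":[0,0,45]},{"hand":0.36,"travel":[8.64,14.55,-6.5],"angular":[0,0,70]},{"hand":0.36,"travel":[8.64,14.55,-6.5],"angular":[0,0,91.9]},{"hand":0.36,"travel":[8.64,14.55,-6.5],"angular":[0,0,91.9]},{"hand":0.36,"travel":[8.64,14.55,-6.5],"angular":[0,0,91.9]},{"hand":0.36,"travel":[8.64,14.55,-6.5],"angular":[0,0,91.9]},{"hand":0.36,"travel":[8.64,14.55,-6.5],"angular":[0,0,91.9]},{"hand":0.36,"travel":[8.64,14.55,-6.5],"angular":[0,0,91.9]},{"hand":0.36,"travel":[8.64,14.55,-6.5],"angular":[0,0,91.9]}]'; python3 -c "
from h import *
go([549,-39.3,45.5],-87.7)"
```

```text
clock: 55.95
eef_pos: [547.1, -38.3, 90.6]
tool_rot: [-3.14, 0.002, -1.537]
force: [-0.6, 1.0, -0.4]
width: 30.4
pos [547.1 -38.3  90.6] yaw -88.0 -> travel [ 0.12 -0.17  6.6 ] ang [-0.1  0.1 -0.3]
```

```bash
python3 -m creep '[{"hand":0.36,"travel":[0.1,-0.17,2],"angular":[0,0,0]},{"hand":0.36,"travel":[0.1,-0.17,4],"angular":[0,0,0]},{"hand":0.36,"travel":[0.1,-0.17,5.5],"angular":[0,0,0]},{"hand":0.36,"travel":[0.1,-0.17,6.6],"angular":[0,0,0]},{"hand":0.36,"travel":[0.1,-0.17,6.6],"angular":[0,0,0]},{"hand":0.36,"travel":[0.1,-0.17,6.6],"angular":[0,0,0]}]'; python3 -m creep '[{"hand":0.36,"travel":[-0.94,0.05,0],"angular":[0,0,-6.7]},{"hand":0.36,"travel":[-1.86,0.22,0],"angular":[0,0,-13.4]},{"hand":0.36,"travel":[-2.75,0.49,0],"angular":[0,0,-20.1]},{"hand":0.36,"travel":[-3.61,0.86,0],"angular":[0,0,-26.9]},{"hand":0.36,"travel":[-4.42,1.33,0],"angular":[0,0,-33.6]},{"hand":0.36,"travel":[-5.17,1.9,0],"angular":[0,0,-40.3]},{"hand":0.36,"travel":[-5.85,2.54,0],"angular":[0,0,-47]},{"hand":0.36,"travel":[-6.45,3.27,0],"angular":[0,0,-53.7]},{"hand":0.36,"travel":[-6.96,4.05,0],"angular":[0,0,-60.4]},{"hand":0.36,"travel":[-7.37,4.89,0],"angular":[0,0,-67.1]},{"hand":0.36,"travel":[-7.68,5.78,0],"angular":[0,0,-73.9]},{"hand":0.36,"travel":[-7.89,6.69,0],"angular":[0,0,-80.6]},{"hand":0.36,"travel":[-7.99,7.62,0],"angular":[0,0,-87.3]},{"hand":0.36,"travel":[-7.99,7.9,0],"angular":[0,0,-91]},{"hand":0.36,"travel":[-7.99,7.9,0],"angular":[0,0,-91.7]}]'; for i in 1 2 3; do python3 -m creep '[{"hand":0.36,"travel":[-0.2,0,0],"angular":[0,0,0]},{"hand":0.36,"travel":[-0.3,0,0],"angular":[0,0,0]},{"hand":0.36,"travel":[-0.3,0,0],"angular":[0,0,0]}]' | grep -E "eef|force"; done
```

```text
clock: 56.55
eef_pos: [548.0, -38.8, 24.6]
tool_rot: [-3.141, 0.003, -1.537]
force: [0.6, -0.1, 0.1]
width: 30.9
clock: 58.05
eef_pos: [466.1, 38.1, 25.5]
tool_rot: [-3.138, -0.0, 0.063]
force: [-1.6, 0.7, 0.1]
width: 31.0
eef_pos: [463.4, 38.0, 25.6]
force: [1.7, -0.4, -0.0]
eef_pos: [460.2, 37.9, 25.6]
force: [0.6, -0.6, 0.7]
eef_pos: [457.1, 37.8, 25.5]
force: [0.7, 1.1, 0.1]
```

```bash
for i in 1 2; do python3 -m creep '[{"hand":0.36,"travel":[-0.1,0,0],"angular":[0,0,0]},{"hand":0.36,"travel":[-0.2,0,0],"angular":[0,0,0]},{"hand":0.36,"travel":[-0.2,0,0],"angular":[0,0,0]}]' | grep -E "eef|force"; done
```

```text
eef_pos: [456.9, 37.8, 25.7]
force: [4.9, 2.7, -3.8]
eef_pos: [456.9, 37.6, 25.8]
force: [6.7, 1.2, -4.6]
```

Both covers are against hard stops. I'll back off, lift clear and inspect.

```bash
python3 -m creep '[{"hand":0.36,"travel":[0.4,0,0],"angular":[0,0,0]},{"hand":0.36,"travel":[0.7,0,0],"angular":[0,0,0]},{"hand":0.36,"travel":[0.7,0,-4],"angular":[0,0,0]},{"hand":0.36,"travel":[0.7,0,-9],"angular":[0,0,0]},{"hand":0.36,"travel":[0.7,2,-14],"angular":[0,0,0]},{"hand":0.36,"travel":[0.7,4,-19],"angular":[0,0,0]},{"hand":0.36,"travel":[0.7,6,-22],"angular":[0,0,0]},{"hand":0.36,"travel":[0.7,6,-22],"angular":[0,0,0]},{"hand":0.36,"travel":[0.7,6,-22],"angular":[0,0,0]}]'; python3 - <<'E'
from h import *
d=ctrl.get_image("wrist"); cv2.imwrite("pics/w13.png",d["frame"][:,:,::-1])
k=np.where(cv2.cvtColor(d["frame"],cv2.COLOR_RGB2GRAY)<35,255,0).astype(np.uint8)
n,l,s,c=cv2.connectedComponentsWithStats(k)
for i in range(1,n):
    if 40<s[i,4]<400:
        p=to_plane(d,[c[i]],62.5)[0,:2]; q=(p-[462.7,66.9]); print(s[i,4],np.round(c[i]),"dock xy",np.round([q@U,q@V],1))
d=ctrl.get_image("top"); cv2.imwrite("pics/t13.png",cv2.resize(d["frame"][90:320,150:480,::-1],None,fx=2.3,fy=2.3))
for t in ["vial_1","bench_timer","tape_roll","marker_1"]: print(t,[np.round(r["at"]) for r in ctrl.spot_point("top",t)][:2])
E
```

```text
clock: 60.45
eef_pos: [465.5, -22.5, 245.9]
tool_rot: [-3.138, -0.007, 0.062]
force: [0.3, 1.0, -0.5]
width: 30.9
114 [321. 114.] dock xy [ -0.8 -30.3]
vial_1 [array([ 640., -310.,   -1.]), array([ 678., -365.,   -1.])]
bench_timer [array([ 709., -238.,    0.])]
tape_roll [array([ 649., -139.,   -2.])]
marker_1 [array([ 333., -286.,    0.])]
```

View pics/w13.png

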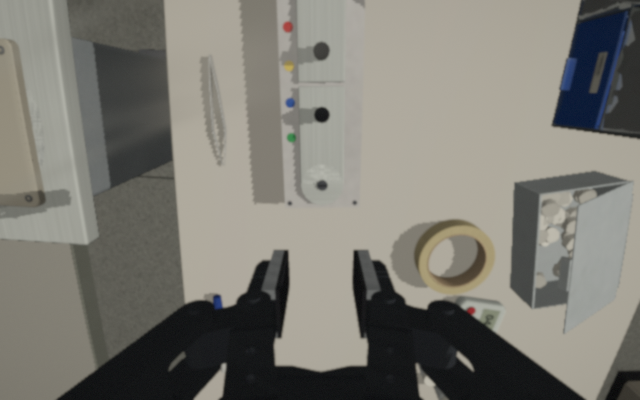

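View pics/t13.png

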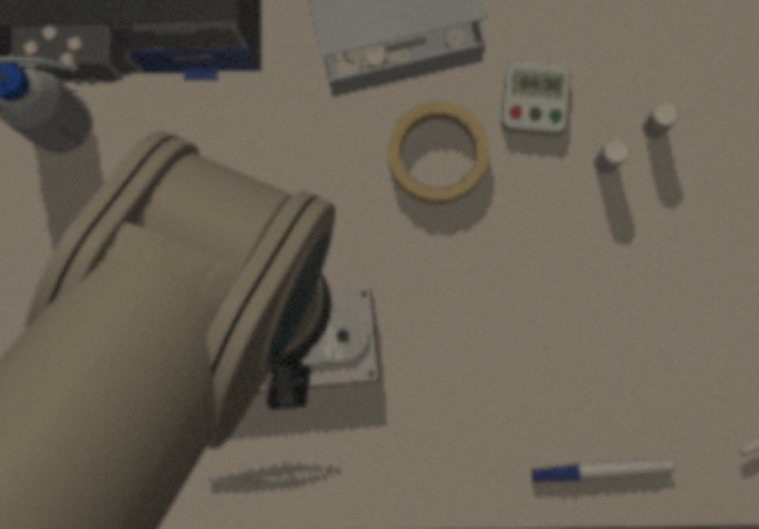

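The wrist view shows both covers in line with the dock, with knobs at (321,50) and (321,114). The right knob measures dock x −0.8 mm. The top view shows the other items where they were. Handing in.

```bash
python3 -c "
from h import *
s=ctrl.read_state(); print(s['clock'],s['force']); print(ctrl.finish_job())"
```

```text
60.75 [ 0.20741302  0.06764895 -0.21301622]
the job is handed in; nothing more can be done
None
```

The job is done and handed in at 60.75 s on the robot's clock. I swung both covers aside to their stops. All four cartridges (yellow, blue, green, red) went into their own recesses and were pressed flush. I then swung both covers back to their shut stops and let go.

**Last checks**
- **Flush:** each cartridge hit a hard stop at fingertip height 33.9 mm (deck is 34 mm) with about 20 N. The wrist picture before closing showed all four seated by their dots.
- **Covers:** each shut cover stopped rigidly at about 7 N. In the final wrist picture both are in line with the dock. The right knob measured −0.8 mm off the dock's centre line; the left I checked by eye only.
- **Other items:** vials, timer, tape roll and marker were within about 4 mm of where they started by the detector, which is its own accuracy.
- **Gripper:** the hand was clear of everything, with no force on it.

**What went wrong or disagreed**
- **Fingertip height:** the real fingertips end about 21 mm above the reported TCP. My first swing of the left cover passed over the knob without touching it. I measured the offset by touching the bench and corrected for it from then on.
- **Red cartridge:** it was knocked a few centimetres mid-run, so I located it again before picking it up.
- **Insertion:** blue, green and red each rubbed a recess wall at about 5 N sideways but went in.
- **Blocked view:** the arm hid most of the dock in the final top picture, so the check on the shut covers rests on the wrist picture and the stop forces.

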